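Clamp a stuck jar with the removable crank

TASK

Clamp the jar firmly in the bench clamp so that its stuck lid can be worked on: fit the loose crank fully home on the clamp's square shaft end, then wind it clockwise by its handle through the full turns it takes until the jar is pressed tight between the moving jaw and the far jaw. Feel for the stiffening and stop there without overtightening the glass, leave the crank seated on the shaft and let go; do not touch the jar or the jaw with the robot, and do not disturb the other things on the table.

Things in the scene. Friction and masses are not known exactly. Their poses are not given: they have to be found in the camera images.
- crank_hub (a point): Grip block on top of the hub of the loose dark steel crank: 24 mm (along x) by 20 mm (along y). The point is on the hub's axis, half-way up the block, 36 mm above the crank's underside (the block reaches from 24 to 48 mm above it). x points along the crank arm to the handle, z up. The crank lies on the table socket down; it weighs about 0.32 kg.
- crank: The same crank; origin at the centre of the hub's underside; axes as above. Hub 34x34x24 mm with a square hole 15.5 mm wide, 24 mm deep, open below, mouth chamfered by 2 mm, sides parallel to x and y. The flat arm (16 mm wide, top 12 mm above the underside) runs to the handle axis, 55 mm from the hub axis. It fits the shaft in any of the four quarter turns.
- crank_handle (a point): Upright round black handle of the crank, 20 mm in diameter, from 14 to 70 mm above the crank's underside; the point is on its axis, 46 mm above the underside. The handle spins freely on its pin, so that it can be held without turning the wrist while the crank is wound.
- shaft_end (a point): Centre of the top face of the upright steel square shaft end, z up: 14 mm square, side faces parallel to its x and y, 18 mm tall above a round collar 38 mm across that turns with it. It is 86 mm above the table. Seated, the crank's underside rests on the collar. Clockwise seen from above drives the moving jaw to the jar. It turns against 0.6 N m of friction and stays where left.
- jaw_face (a point): Centre of the moving jaw's rubber face, 38 mm above the table; axes as the clamp's. It moves 30 mm a turn (rack drive), about one and a half to two and a half turns in all; the jar is tight with this point somewhere at y = +31 to +43 mm of the clamp's frame. Winding free takes about 11 N at the handle; each 10 N of clamping force adds about 0.9 N there. The jar slides ahead of it to the far jaw, which yields 1 mm for each 40 N.
- clamp: Fixed grey bench clamp, bed 100 (x) by 320 mm (y), 12 mm thick; origin under the bed on its centre line. The drive box (86x72 mm, top 60 mm above the table) with the shaft end is at y = -125 mm, the far jaw with a shallow rubber vee near y = +0.11 m; its exact setting differs by a few mm from case to case and must be felt. Both jaws reach 63 mm above the table.
- jaw: The moving steel jaw, 80 mm wide, 32 mm thick, with a flat rubber face; origin at the lower edge of that face, in its middle. It slides along the clamp's +y. To hold the jar it must press on it with 40 to 120 N (about 80 N is right); over 140 N the glass would crack.
- jar: Closed glass jar with a lid, 80 mm across at most (76 mm where the jaws press), 141 mm tall, standing on the bed between the jaws with free play on both sides; origin at the centre of its underside.
- big_weight: Bystander: brass balance weight with a knob, 34x44 mm high; origin at the centre of its underside.
- small_weight: Bystander: brass balance weight with a knob, 28x38 mm high; origin at the centre of its underside.
- tape: Bystander: roll of tape, 96 mm across, 48 mm high; origin at the centre of its underside.
- parcel: Bystander: tan paper-wrapped parcel, 80x102x44 mm; origin at the centre of its underside.
- stamp: Bystander: wooden hand stamp with a turned handle, 34x48x81 mm; origin at the centre of its underside.

How it is judged:
On the way, in this order (a step that is already met when the one before it is completed fails the run):
1. the crank is fully home on the square shaft end, its underside on the collar (horizontal distance between crank and shaft_end below 0.003 m and z of crank in the frame of shaft_end below -0.0155 m and angle between crank's own z axis and vertical below 0.06 rad), for 0.2 s.
2. with the crank on the shaft, the jar is pressed tight between the jaws (horizontal distance between crank and shaft_end below 0.003 m and z of crank in the frame of shaft_end below -0.013 m and angle between crank's own z axis and vertical below 0.06 rad and contact force between jaw and jar above 40 N), for 0.2 s.
At the end, for the whole second after the job is handed in: The moving jaw presses on the jar with 40 to 120 N, the jar stands upright (within 0.06 rad) and at rest, and the crank is seated on the shaft end (within 3 mm of the axis, at least 13 mm down over the square, level within 0.06 rad), at rest (all of step 2 and contact force between jaw and jar below 120 N and angle between jar's own z axis and vertical below 0.06 rad and linear speed of jar below 0.01 m/s and linear speed of crank below 0.02 m/s); the robot touches nothing.
It fails at once if the jar is squeezed with more than 140 N (contact force between jaw and jar above 140 N).
It fails at once if the robot touches the jar with more than 2 N (contact force between any of the arm, the fingers and jar above 2 N).
It fails at once if the robot pushes the jaw itself with more than 3 N (contact force between any of the arm, the fingers and jaw above 3 N).
It fails at once if the jar is tipped by more than 0.2 rad (angle between jar's own z axis and vertical above 0.2 rad).
It fails at once if a bystander (weights, tape roll, parcel, stamp) is moved by more than 30 mm (distance of any of big_weight, small_weight, tape, parcel, stamp from where it was at the start of the episode above 0.03 m).
It also fails if it takes over 72 s, if anything falls off the work surface, if the arm or the gripper's body presses on something with over 40 N, if the wrist force passes 120 N, or if a joint passes its speed limit or range.

ROBOT

A 7-joint arm with a two-finger parallel gripper is mounted at the origin on the work surface; the furniture and walls round the work are solid. World frame = base frame: x ahead of the robot, y to its left, z up, the work surface at z = 0. Lengths are in m, angles in rad, forces in N, time in s.
With the tool pointing down it reaches from about 0.4 to 0.85 m from the base axis. Payload 10.4 kg.
Tool frame: the origin (TCP) lies between the finger pads; the fingertips stand 19 mm ahead of it and the grasp point (between the pads) is the TCP; x points along the fingers, y is the direction in which the jaws open and shut, and the axes are right-handed (so a half turn about x gives the same grasp; the last joint's range is limited). The gripper opens to 87 mm and grips with 3 to 60 N. Pads are 19 mm wide; open, the fingers measure 117 mm over their backs; the gripper's body (75 mm by 190 mm) begins 51 mm behind the grasp point.
Start: joints at [1.217, 0.332, -0.065, 1.46, 0.022, 1.35, -0.088], TCP at [0.203, -0.591, 0.214] pointing down, gripper open.
Joint ranges: [-2.6, 2.6], [-0.5, 2.12], [-1.47, 1.34], [0.16, 2.42], [-1.27, 4.41], [0.06, 2.06], [-2.6, 2.6]. Speed limits (rad/s): [2.22, 2.22, 2.79, 2.79, 3.14, 3.14, 3.14].

INTERFACE

Orientations are given as a unit quaternion [x, y, z, w].
In Python, from bench import r gives the robot as it stands.
- The arm moves only by the tool drive_tool, never from a script. Its argument "motion" is a list of rows, each a list of 4 numbers: the shift along the tool's x, y, z in cm, then the turn about the tool's x in units of 5 degrees (1.0 is 5 degrees). In form: [[tx, ty, tz, twist], ...]. A call has 1 to 20 rows; each row is the pose to reach, as a shift and turn from the pose commanded when the call began, along the tool's axes at that moment; what a row does not reach only later rows make up. A row lasts 1/12 s, in which the tool goes at most 41.7 mm and 7.16 degrees, less where a joint would pass 70% of its speed; a pose out of reach is approached as far as the arm can. A call with a gripper value outside its range is refused whole. "grip" is the closure in counts, from 0 (fully open) to 255 (shut), set as the call begins (left out, the last holds). The fingers move at their own pace and stop on an object; "force" is the grip in N (left out, the last holds). Time passes only in rows, so rows that repeat a pose let the fingers close. It gives the time, the measured TCP pose, the force and the opening at its end, in the units of the state.
- r.read_state(): the state, without advancing time (a new reading comes with each control period).
- r.camera(name): name is "scene" or "top" or "wrist"; returns the picture (420x560x3 uint8, red, green, blue); there is no depth.
- r.calibration(name): a dict with "fx", "fy", "cx", "cy" (pixels), "xyz" and "orientation" of the camera in the world. Camera axes: x right, y up, looking along -z (the intrinsics and any distortion apply to the point x, -y, -z); pixel columns grow to the right and rows downward; lengths in m; the calibration is good to about 2 mm. A picture is of the moment at which its call begins: read the wrist's pose just before it. calibration takes no time and is no camera call; for the wrist camera it gives the pose at the moment of the call.
- r.close_job(): hands the job in, once; it reports no verdict.
The state is a dict: "time": time; "joint_positions": joint angles; "joint_vel": joint speeds; "joint_torque": joint torques, N m; "ee_pos": TCP position; "eef_rot": TCP orientation; "ft_force": force on the tool from outside, world axes, zero at the start; "torque": the same for the moment, N m; "width": finger opening in m.
Only numpy, scipy, OpenCV 4.12 (cv2) and the standard library are available. Lean on these libraries where they do the work, as an engineer would, in place of code of your own. Each camera call takes 0.05 s, during which the arm holds its last target.

## Working session

There is one attempt and no reset: what is moved stays moved. The work goes in short steps, Python scripts to look and compute and a tool call to move; the robot and the scene stay as the last step left them, time stands still between calls to the robot, and variables do not carry over. Pictures are saved under pics/ and viewed, and the job is handed in when it is done.

Besides the shell and the picture viewer there is one more tool, called after ">>>" as a command line: name --pt "numbers of a row" for each row, then --argument value for the rest. drive_tool: Moves the arm, as the interface text tells. Its arguments: {"type":"object","properties":{"motion":{"type":"array","items":{"type":"array","items":{"type":"number"}}},"grip":{"type":"number"},"force":{"type":"number"}},"required":["motion"]}

```bash
mkdir -p pics; ls; python3 - <<'E'
from bench import r
import cv2
for n in ("scene","top","wrist"):
    c=r.calibration(n); print(n,c)
    im=r.camera(n); cv2.imwrite(f"pics/{n}0.png",im[:,:,::-1])
s=r.read_state(); print(s)
E
```

```text
pics
scene {'fx': 498.50486955127946, 'fy': 498.50486955127946, 'cx': 269.1522795918631, 'cy': 198.36549704621527, 'xyz': array([-0.07081479,  0.31512372,  0.72470737]), 'orientation': array([-0.19744923,  0.35004645,  0.80828836, -0.43029199])}
top {'fx': 433.24076608957466, 'fy': 433.24076608957466, 'cx': 277.0158006691498, 'cy': 210.46804481821104, 'xyz': array([ 0.36108005, -0.05872072,  0.9139657 ]), 'orientation': array([ 0.0748655 , -0.07137053, -0.67826079,  0.72750512])}
wrist {'fx': 315.5866878460287, 'fy': 315.5866878460287, 'cx': 277.4388674449779, 'cy': 211.41165497747468, 'xyz': array([ 0.27882243, -0.56473409,  0.38487045]), 'orientation': array([-0.12078418,  0.08723972, -0.57448286,  0.80484151])}
{'time': 0.15, 'joint_positions': array([ 1.21741401,  0.33271647, -0.0646861 ,  1.46072152,  0.02161051,
        1.34989736, -0.08849718]), 'joint_vel': array([-0.00083984, -0.00073699,  0.00143469, -0.00386744,  0.00020452,
        0.00110328,  0.0007768 ]), 'joint_torque': array([-1.00928946e-05, -6.23635840e+01,  2.41145276e-02, -3.90139318e+01,
       -6.12236490e-02,  3.72795167e-02,  1.64012481e-04]), 'ee_pos': array([ 0.20288414, -0.59084846,  0.2137559 ]), 'eef_rot': array([-0.69737564, -0.11678082,  0.69753844, -0.11605848]), 'ft_force': array([-0.90008301,  0.30553558,  0.23504046]), 'torque': array([ 0.06357685, -0.0327602 , -0.03439607]), 'width': 0.08699180150293345}
```

View pics/scene0.png

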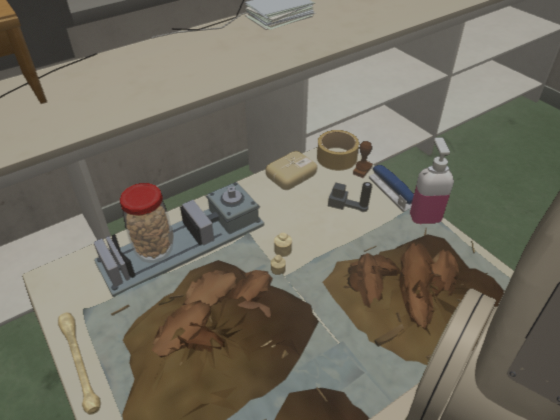

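View pics/top0.png

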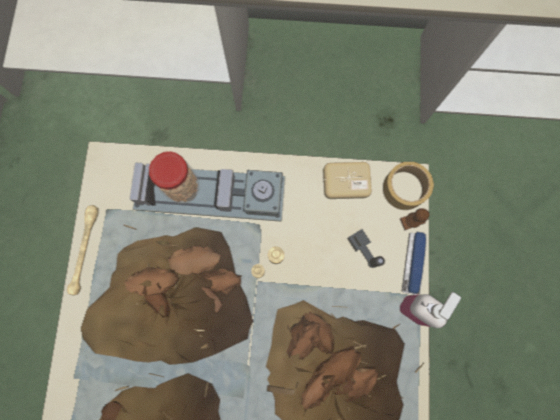

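View pics/wrist0.png

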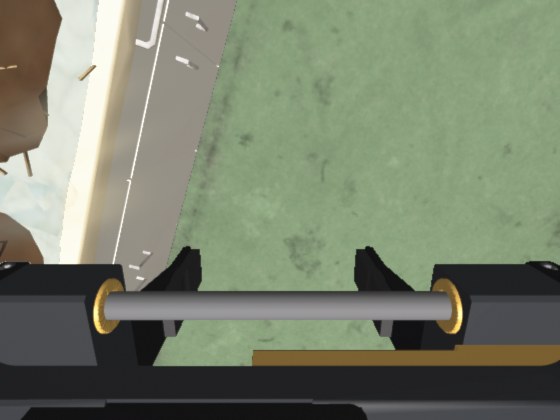

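```bash
cat > h.py <<'E'
import numpy as np, cv2
from scipy.spatial.transform import Rotation as R
def ray(c,u,v):
    d=np.array([(u-c['cx'])/c['fx'],-(v-c['cy'])/c['fy'],-1.0])
    return np.array(c['xyz']),R.from_quat(c['orientation']).apply(d)
def onz(c,u,v,z):
    o,d=ray(c,u,v); return o+d*(z-o[2])/d[2]
def proj(c,P):
    p=R.from_quat(c['orientation']).inv().apply(np.array(P)-c['xyz']); 
    return np.array([c['cx']+c['fx']*p[...,0]/-p[...,2], c['cy']-c['fy']*p[...,1]/-p[...,2]])
E
python3 - <<'E'
from h import *
from bench import r
t=r.calibration('top');s=r.calibration('scene')
for n,u,v,z in [('shaft',263,188,.086),('hub',360,240,.048),('handle',377,262,.07),('jarlid',169,171,.141+.012),('bw',277,254,.04),('sw',258,271,.035),('parcel',348,181,.044),('tape',409,186,.048),('stamp',421,215,.08),('bottle',425,310,.1),('cnr',92,143,0),('cnr',429,163,0),('shelf',300,10,.3)]:
    print(n,onz(t,u,v,z).round(3))
for n,u,v,z in [('shaft',232,189,.086),('hub',340,188,.048),('handle',366,184,.07)]:
    print(n,onz(s,u,v,z).round(3))
a=cv2.imread('pics/top0.png')
x=cv2.resize(a[145:235,120:300],None,fx=4.4,fy=4.4,interpolation=cv2.INTER_CUBIC);cv2.imwrite('pics/c1.png',x)
x=cv2.resize(a[215:285,335:405],None,fx=8,fy=8,interpolation=cv2.INTER_CUBIC);cv2.imwrite('pics/c2.png',x)
a=cv2.imread('pics/scene0.png')
x=cv2.resize(a[170:230,310:390],None,fx=8,fy=8,interpolation=cv2.INTER_CUBIC);cv2.imwrite('pics/c3.png',x)
E
```

```text
shaft [ 0.578 -0.018  0.086]
hub [ 0.494 -0.219  0.048]
handle [ 0.45  -0.249  0.07 ]
jarlid [0.581 0.153 0.153]
bw [ 0.455 -0.054  0.04 ]
sw [ 0.419 -0.018  0.035]
parcel [ 0.617 -0.191  0.044]
tape [ 0.614 -0.317  0.048]
stamp [ 0.547 -0.331  0.08 ]
bottle [ 0.365 -0.332  0.1  ]
cnr [0.677 0.374 0.   ]
cnr [ 0.683 -0.375  0.   ]
shelf [ 0.82  -0.065  0.3  ]
shaft [ 0.578 -0.014  0.086]
hub [ 0.493 -0.217  0.048]
handle [ 0.455 -0.25   0.07 ]
```

View pics/c1.png

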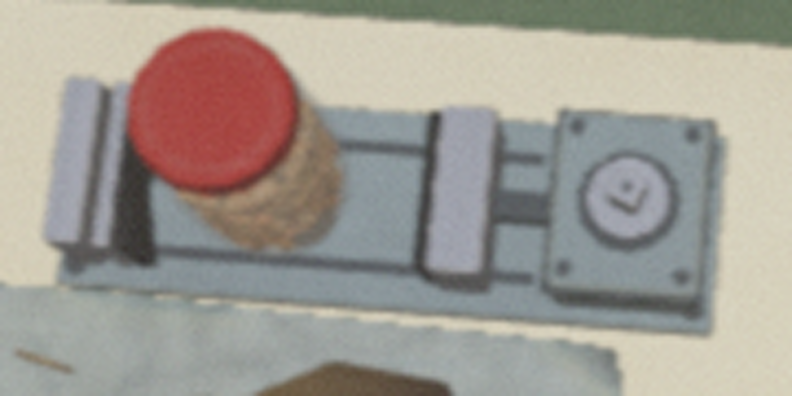

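View pics/c2.png

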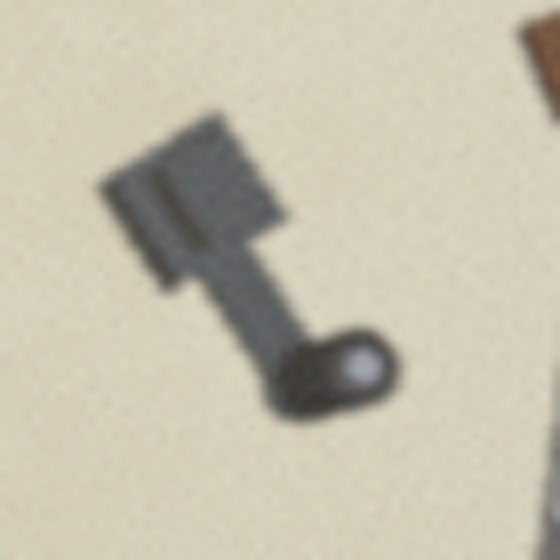

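View pics/c3.png

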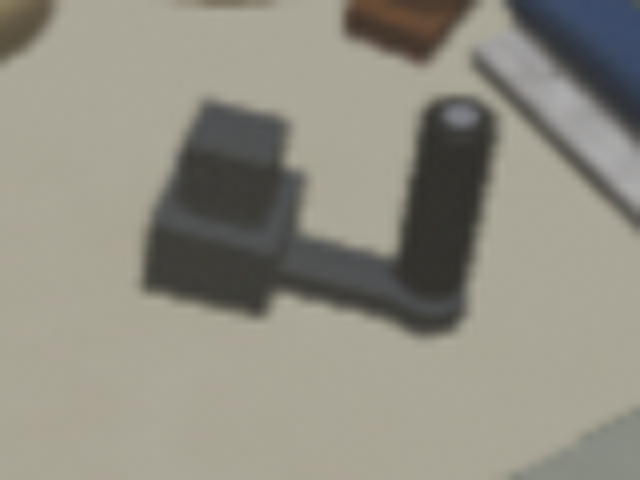

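```bash
cat >> h.py <<'E'
def delta(s,target,yaw_y=None):
    """rows numbers (cm, 5deg units) from the present state to world target; yaw_y: desired world angle(deg) of tool y (mod 180)"""
    q=R.from_quat(s['eef_rot']); d=q.inv().apply(np.array(target)-s['ee_pos'])*100
    y=q.apply([0,1,0]); cur=np.degrees(np.arctan2(y[1],y[0]))
    t=0
    if yaw_y is not None:
        t=-((yaw_y-cur+90)%180-90)/5   # tool x is down
    return d.round(2),round(t,2),round(cur,2)
E
python3 - <<'E'
from h import *
from bench import r
s=r.read_state();q=R.from_quat(s['eef_rot']);print(q.as_matrix().round(3))
w=r.calibration('wrist');Q=R.from_quat(w['orientation']);print('fwd',Q.apply([0,0,-1]))
print('cam in tool',q.inv().apply(w['xyz']-s['ee_pos']), 'fwd in tool',q.inv().apply(Q.apply([0,0,-1])))
print(delta(s,[.203,-.591,.42]),delta(s,[.47,-.2,.36]))
E
```

```text
[[-0.     0.325 -0.946]
 [ 0.001 -0.946 -0.325]
 [-1.    -0.001  0.   ]]
fwd [-0.27913013 -0.09437045 -0.95560483]
cam in tool [-0.17123145 -0.00018782 -0.08029462] fwd in tool [ 9.55623127e-01 -4.05582896e-04  2.94591708e-01]
(array([-20.62,  -0.  ,  -0.  ]), 0, np.float64(-71.05)) (array([-14.6 , -28.31, -37.96]), 0, np.float64(-71.05))
```

>>> drive_tool --pt "-5 0 0 0" --pt "-10 0 0 0" --pt "-15 0 0 0" --pt "-18 0 0 0" --pt "-18 -3 -4 0" --pt "-18 -6 -8 0" --pt "-18 -9 -12 0" --pt "-18 -12 -16 0" --pt "-18 -15 -20 0" --pt "-18 -18 -24 -1" --pt "-18 -21 -28 -2" --pt "-16 -24 -32 -3" --pt "-14 -27 -36 -3.8" --pt "-12 -28 -38 -3.8" --pt "-10 -28 -38 -3.8" --pt "-10 -28 -38 -3.8"

```text
time: 1.48
ee_pos: [0.4726, -0.2002, 0.3134]
eef_rot: [0.669, 0.231, -0.668, 0.231]
ft_force: [1.1, -0.3, -0.9]
width: 0.0867
```

```bash
python3 - <<'E'
from h import *
from bench import r
s=r.read_state();w=r.calibration('wrist');im=r.camera('wrist');cv2.imwrite('pics/w1.png',im[:,:,::-1])
print(s['time'],s['ee_pos'],s['joint_positions'].round(2),delta(s,[.49,-.22,.3],-52))
print(w)
np.save('w1.npy',np.r_[w['xyz'],w['orientation']])
E
```

```text
1.4833 [ 0.47255436 -0.20015083  0.31336319] [ 0.73  0.07 -0.44  1.57  0.03  1.51 -0.62] (array([ 1.34,  2.64, -0.15]), np.float64(0.01), np.float64(-51.93))
{'fx': 315.5866878460287, 'fy': 315.5866878460287, 'cx': 277.4388674449779, 'cy': 211.41165497747468, 'xyz': array([ 0.53544228, -0.15018615,  0.48461916]), 'orientation': array([-0.13368689,  0.0651011 , -0.43301139,  0.88903925])}
```

View pics/w1.png

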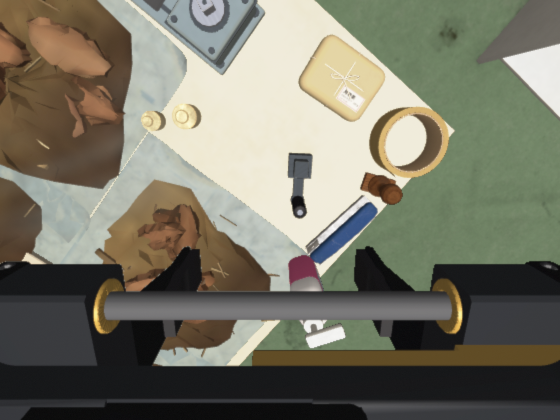

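```bash
python3 - <<'E'
from h import *
a=cv2.imread('pics/w1.png')
x=cv2.resize(a[140:230,260:340],None,fx=6.5,fy=6.5,interpolation=cv2.INTER_CUBIC);
y=cv2.resize(a[0:75,160:270],None,fx=5,fy=5,interpolation=cv2.INTER_CUBIC);cv2.imwrite('pics/c4.png',x);cv2.imwrite('pics/c5.png',y)
E
```

```text
(no output)
```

View pics/c4.png

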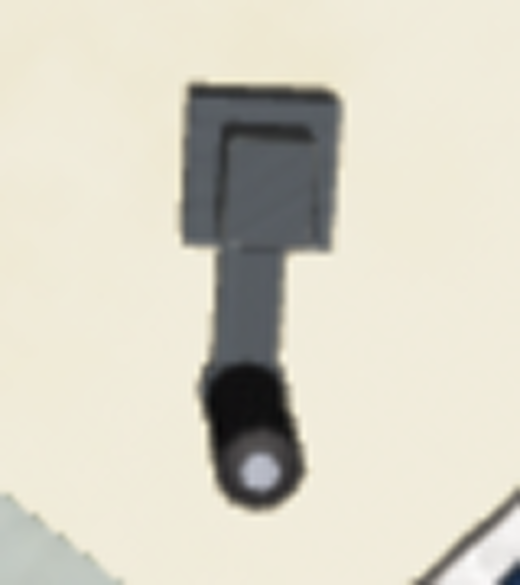

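View pics/c5.png

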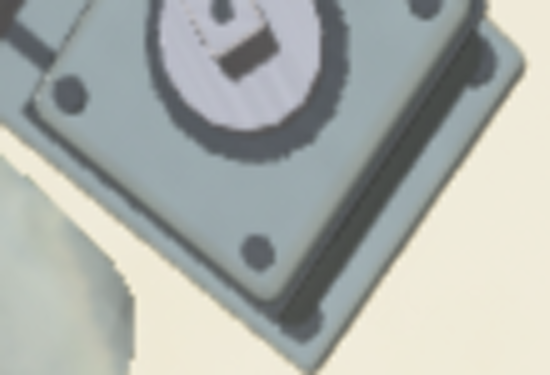

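```bash
python3 - <<'E'
from h import *
from bench import r
w=r.calibration('wrist');t=r.calibration('top');s=r.calibration('scene')
def P(u,v,z): return onz(w,260+u/6.5,140+v/6.5,z)
h=P(260,173.5,.024); b=P(270,192,.048); k=P(260,472,.07)
print(h,b,k)
c=[P(*x,.024)[:2] for x in [(188,98),(340,103),(330,250),(182,243)]]
for i in range(4):
    e=c[(i+1)%4]-c[i]; print(np.linalg.norm(e),np.degrees(np.arctan2(e[1],e[0]))%90)
m=(h+b)/2; d=k-m; print('ang',np.degrees(np.arctan2(d[1],d[0])),np.linalg.norm(d[:2]))
print('top handle',onz(t,335+362/8,215+365/8,.07),'scene handle',onz(s,310+461/8,170+115/8,.07))
# top hub block corners scene
print('shaft corners w', onz(w,160+222/5,14/5,.086))
E
```

```text
[ 0.49882328 -0.21368386  0.024     ] [ 0.49913212 -0.21423357  0.048     ] [ 0.45440564 -0.24674109  0.07      ]
0.03355552579449012 36.59379183628612
0.0328998904990805 36.35975165119754
0.03339592944974771 35.74473795492304
0.032404759879700026 36.644846410592116
ang -143.66583527541238 0.05532948952123537
top handle [ 0.45290307 -0.25545435  0.07      ] scene handle [ 0.45216415 -0.25187797  0.07      ]
shaft corners w [ 0.57703172 -0.00903517  0.086     ]
```

```bash
python3 - <<'E'
from h import *
from bench import r
s=r.read_state();print(delta(s,[.499,-.214,.15],-53.7))
E
```

```text
(array([15.88,  3.17, -0.76]), np.float64(0.43), np.float64(-51.57))
```

>>> drive_tool --pt "3 0.8 -0.2 0.2" --pt "6 1.6 -0.4 0.4" --pt "9 2.4 -0.6 0.4" --pt "12 3.2 -0.8 0.4" --pt "14.5 3.2 -0.8 0.4" --pt "15.9 3.2 -0.8 0.4" --pt "15.9 3.2 -0.8 0.4" --pt "15.9 3.2 -0.8 0.4" --pt "15.9 3.2 -0.8 0.4"

```text
time: 2.28
ee_pos: [0.498, -0.2235, 0.1567]
eef_rot: [0.673, 0.218, -0.672, 0.219]
ft_force: [-0.9, 0.2, 1.3]
width: 0.087
```

```bash
python3 - <<'E'
from h import *
from bench import r
s=r.read_state();w=r.calibration('wrist');im=r.camera('wrist');cv2.imwrite('pics/w2.png',im[:,:,::-1])
print(s['time'],s['ee_pos'],delta(s,[.499,-.214,.15],-53.7))
x=cv2.resize(im[:,:,::-1][60:260,190:390],None,fx=3,fy=3,interpolation=cv2.INTER_CUBIC);cv2.imwrite('pics/c6.png',x)
E
```

```text
2.2833 [ 0.49800858 -0.2235412   0.15670122] (array([ 0.67, -0.72, -0.64]), np.float64(-0.07), np.float64(-54.05))
```

View pics/w2.png

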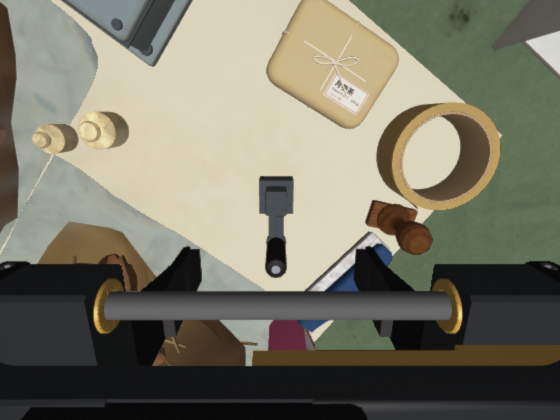

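View pics/c6.png

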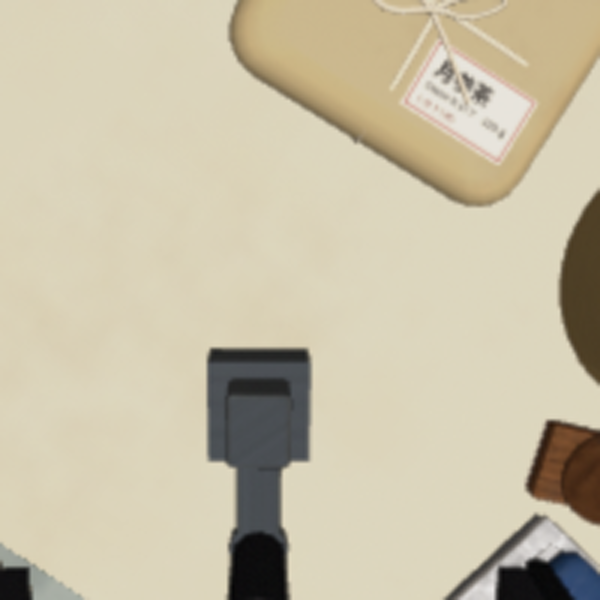

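```bash
python3 - <<'E'
from h import *
from bench import r
s=r.read_state();w=r.calibration('wrist')
b=onz(w,276.3,190/1e9+203.3,.048);h=onz(w,276.3,197,.024);k=onz(w,276,269,.07)
m=(b+h)/2;d=k-m
print(s['time'],s['ee_pos'],b,h,k,np.degrees(np.arctan2(d[1],d[0])),np.linalg.norm(d[:2]))
q=R.from_quat(s['eef_rot']);print(q.as_matrix().round(3)); 
print('now',delta(s,[m[0],m[1],.046],-53.7), q.inv().apply(m-s['ee_pos']))
E
```

```text
2.3333 [ 0.4982439  -0.22353016  0.15698258] [ 0.49899976 -0.22128108  0.048     ] [ 0.49881751 -0.22136212  0.024     ] [ 0.45373119 -0.25373985  0.07      ] -144.33767827174853 0.05560525021639019
[[ 0.002  0.587 -0.81 ]
 [-0.001 -0.81  -0.587]
 [-1.     0.002 -0.001]]
now (array([11.1 , -0.16, -0.17]), np.float64(-0.07), np.float64(-54.05)) [ 0.12098126 -0.00165423 -0.00170366]
```

>>> drive_tool --pt "3 -0.1 -0.1 0" --pt "6 -0.2 -0.2 0" --pt "8 -0.2 -0.2 0" --pt "9 -0.2 -0.2 0" --pt "9 -0.2 -0.2 0" --pt "9 -0.2 -0.2 0" --pt "9 -0.2 -0.2 0"

```text
time: 2.92
ee_pos: [0.4991, -0.2209, 0.0673]
eef_rot: [0.673, 0.217, -0.672, 0.219]
ft_force: [0.2, -0.6, 0.5]
width: 0.0872
```

```bash
python3 - <<'E'
from h import *
from bench import r
im=r.camera('wrist');cv2.imwrite('pics/w3.png',im[:,:,::-1])
s=r.read_state()
print(s['time'],s['ee_pos'],delta(s,[.499,-.2213,.046],-54.3),s['ft_force'])
E
```

```text
2.9667 [ 0.49911549 -0.22089657  0.06721921] (array([2.12, 0.02, 0.04]), np.float64(0.05), np.float64(-54.05)) [0.84223917 0.50434894 0.40417658]
```

View pics/w3.png

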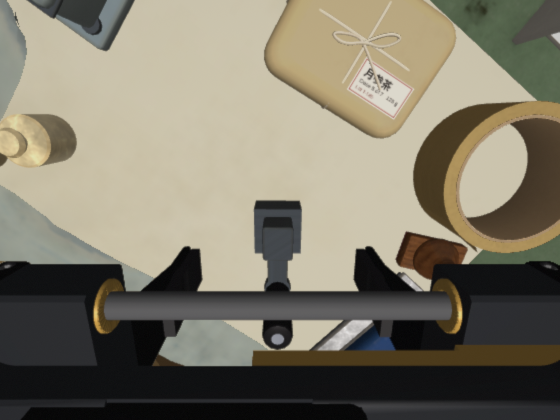

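>>> drive_tool --pt "1 0 0 0" --pt "2.1 0 0 0" --pt "2.1 0 0 0" --pt "2.1 0 0 0"

```text
time: 3.3
ee_pos: [0.4972, -0.2201, 0.0434]
eef_rot: [-0.672, -0.219, 0.673, -0.218]
ft_force: [0.2, -0.4, 0.2]
width: 0.0871
```

>>> drive_tool --pt "0 0 0 0" --pt "0 0 0 0" --pt "0 0 0 0" --pt "0 0 0 0" --pt "0 0 0 0" --pt "0 0 0 0" --pt "0 0 0 0" --pt "0 0 0 0" --pt "0 0 0 0" --pt "0 0 0 0" --grip 255 --force 50

```text
time: 4.13
ee_pos: [0.4979, -0.2204, 0.0443]
eef_rot: [-0.673, -0.218, 0.673, -0.218]
ft_force: [-0.4, -0.8, -0.8]
width: 0.0283
```

>>> drive_tool --pt "0 0 0 0" --pt "0 0 0 0" --pt "0 0 0 0" --pt "0 0 0 0" --pt "0 0 0 0" --pt "0 0 0 0"

```text
time: 4.63
ee_pos: [0.4979, -0.2204, 0.0444]
eef_rot: [0.673, 0.218, -0.673, 0.218]
ft_force: [-0.2, 0.5, -0.8]
width: 0.0008
```

```bash
python3 - <<'E'
from h import *
from bench import r
s=r.read_state()
print(s['time'],s['ee_pos'],s['ft_force'],s['width'],delta(s,[.499,-.2213,.2],-54.3))
im=r.camera('wrist');cv2.imwrite('pics/w4.png',im[:,:,::-1])
E
```

```text
4.6333 [ 0.49790635 -0.22041426  0.04435373] [-0.20009042  0.48934061 -0.75338954] 0.0008409642559791112 (array([-15.56,   0.14,  -0.04]), np.float64(0.05), np.float64(-54.04))
```

View pics/w4.png

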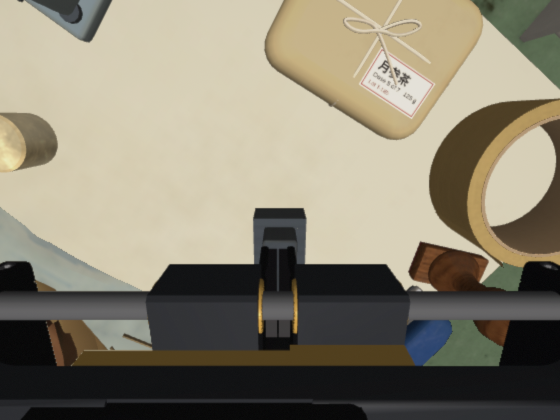

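```bash
python3 - <<'E'
from h import *
from bench import r
s=r.read_state();w=r.calibration('wrist');q=R.from_quat(s['eef_rot'])
p=lambda x,y,z:proj(w,s['ee_pos']+q.apply([x,y,z]))
print('tcp',p(0,0,0),'tip',p(.019,0,0),'tip open',p(.019,.0435,0),p(.019,-.0435,0))
print('tip z front',p(.019,0,-.0095),p(-.02,0,-.0095))
print('hub',proj(w,[.499,-.2213,.048]),proj(w,[.499,-.2213,.024]))
a=cv2.imread('pics/w4.png');cv2.imwrite('pics/c7.png',cv2.resize(a[190:350,180:380],None,fx=4,fy=3.75,interpolation=cv2.INTER_CUBIC))
for n in('top','scene'):cv2.imwrite(f'pics/{n}1.png',r.camera(n)[:,:,::-1])
a=cv2.imread('pics/scene1.png');cv2.imwrite('pics/c8.png',cv2.resize(a[100:250,270:430],None,fx=4,fy=4,interpolation=cv2.INTER_CUBIC))
E
```

```text
tcp [278.37460688 255.83859407] tip [278.30453236 243.31501046] tip open [345.13683229 243.32071963] [211.48469235 243.30930235]
tip z front [278.31514587 229.61614361] [278.48043404 255.64108368]
hub [280.65771148 257.97856643] [280.31063233 242.01697737]
```

View pics/c7.png

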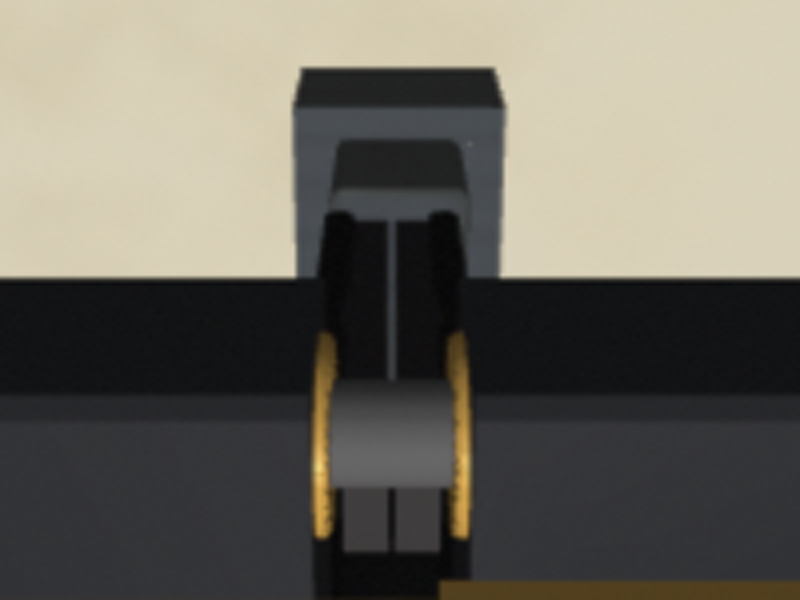

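View pics/c8.png

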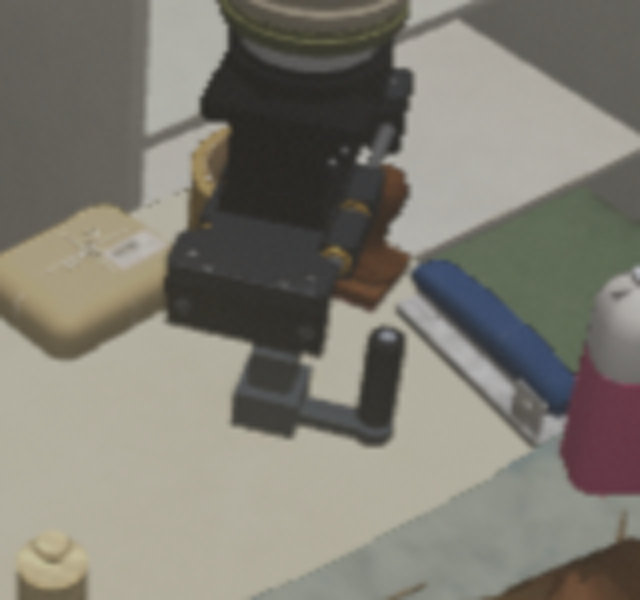

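>>> drive_tool --pt "0 0 0 0" --pt "0 0 0 0" --pt "0 0 0 0" --pt "0 0 0 0" --pt "0 0 0 0" --pt "0 0 0 0" --pt "0 0 0 0" --pt "0 0 0 0" --pt "0 0 0 0" --pt "0 0 0 0" --grip 80

```text
time: 5.62
ee_pos: [0.4979, -0.2204, 0.0444]
eef_rot: [0.673, 0.218, -0.673, 0.218]
ft_force: [0.6, 0.7, -1.0]
width: 0.0563
```

>>> drive_tool --pt "0.5 0 -0.1 0" --pt "1 0 -0.1 0" --pt "1 0 -0.1 0"

```text
time: 5.87
ee_pos: [0.498, -0.2195, 0.033]
eef_rot: [-0.672, -0.219, 0.673, -0.218]
ft_force: [-0.4, 1.1, 0.2]
width: 0.0593
```

>>> drive_tool --pt "0.5 0 0 0" --pt "1 0 0 0" --pt "1 0 0 0"

```text
time: 6.12
ee_pos: [0.498, -0.2196, 0.0231]
eef_rot: [-0.672, -0.219, 0.673, -0.218]
ft_force: [-0.3, -0.0, 0.2]
width: 0.0597
```

```bash
python3 - <<'E'
from h import *
from bench import r
im=r.camera('wrist');cv2.imwrite('pics/w5.png',im[:,:,::-1])
s=r.read_state()
print(s['time'],s['ee_pos'],s['ft_force'],s['width'],delta(s,[.499,-.2213,.2],-54.3))
E
```

```text
6.1667 [ 0.49827325 -0.21963957  0.02362884] [ 0.37280467 -1.08715774 -0.06926566] 0.059833254949295624 (array([-17.64,   0.16,   0.05]), np.float64(0.05), np.float64(-54.05))
```

View pics/w5.png

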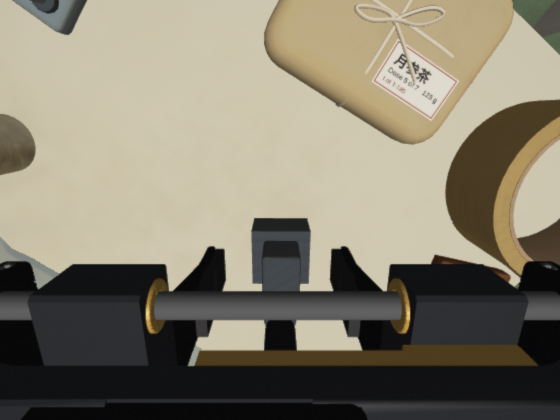

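>>> drive_tool --pt "0 0 0 0" --pt "0 0 0 0" --pt "0 0 0 0" --pt "0 0 0 0" --pt "0 0 0 0" --pt "0 0 0 0" --pt "0 0 0 0" --pt "0 0 0 0" --pt "0 0 0 0" --pt "0 0 0 0" --pt "0 0 0 0" --grip 255 --force 50

```text
time: 7.08
ee_pos: [0.4989, -0.2199, 0.0244]
eef_rot: [0.673, 0.218, -0.672, 0.218]
ft_force: [1.3, -0.0, -0.4]
width: 0.02
```

```bash
python3 - <<'E'
from h import *
from bench import r
im=r.camera('wrist');cv2.imwrite('pics/w6.png',im[:,:,::-1])
a=r.camera('scene')[:,:,::-1];cv2.imwrite('pics/c9.png',cv2.resize(a[100:250,270:430],None,fx=4,fy=4,interpolation=cv2.INTER_CUBIC))
s=r.read_state()
print(s['time'],s['ee_pos'],s['ft_force'],s['width'],delta(s,[.499,-.2213,.2],-54.3))
E
```

```text
7.1833 [ 0.49883733 -0.21989787  0.02441794] [ 0.89326026 -0.33306211  1.64677388] 0.01951789894970789 (array([-17.56,   0.13,   0.07]), np.float64(0.05), np.float64(-54.05))
```

View pics/w6.png

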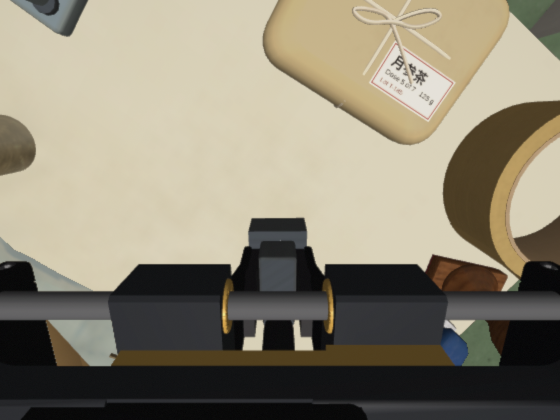

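View pics/c9.png

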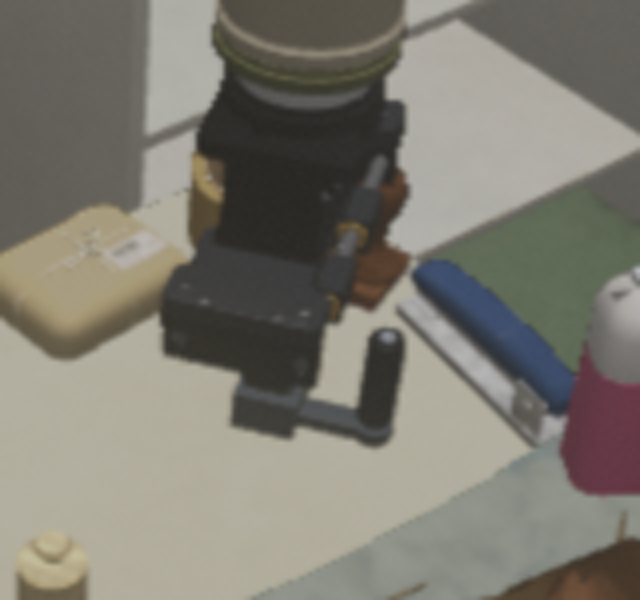

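>>> drive_tool --pt "-2 0 0 0" --pt "-4 0 0 0" --pt "-7 0 0 0" --pt "-10 0 0 0" --pt "-13 -1 -0.7 0" --pt "-15.5 -3 -2.1 0" --pt "-17.5 -5 -3.5 0" --pt "-17.5 -7 -5 0" --pt "-17.5 -9 -6.5 0" --pt "-17.5 -11 -8 0" --pt "-17.5 -11.6 -8.4 0" --pt "-17.5 -11.6 -8.4 0" --pt "-17.5 -11.6 -8.4 0" --pt "-17.5 -11.6 -8.4 0" --pt "-17.5 -11.6 -8.4 0"

```text
time: 8.43
ee_pos: [0.4984, -0.0781, 0.199]
eef_rot: [-0.673, -0.217, 0.673, -0.217]
ft_force: [0.4, -0.0, -3.0]
width: 0.0196
```

```bash
python3 - <<'E'
from h import *
from bench import r
w=r.calibration('wrist');im=r.camera('wrist');cv2.imwrite('pics/w7.png',im[:,:,::-1])
np.save('w7.npy',np.r_[w['xyz'],w['orientation']])
s=r.read_state()
print(s['time'],s['ee_pos'],s['ft_force'],s['width'],delta(s,[.499,-.2213,.2],-54.3),proj(w,[.578,-.016,.086]))
E
```

```text
8.4833 [ 0.49843004 -0.07793503  0.19910666] [-0.77866385 -0.57237345 -3.15198532] 0.01965067965533642 (array([-0.09, 11.66,  8.35]), np.float64(0.03), np.float64(-54.17)) [273.66347985  88.54000341]
```

View pics/w7.png

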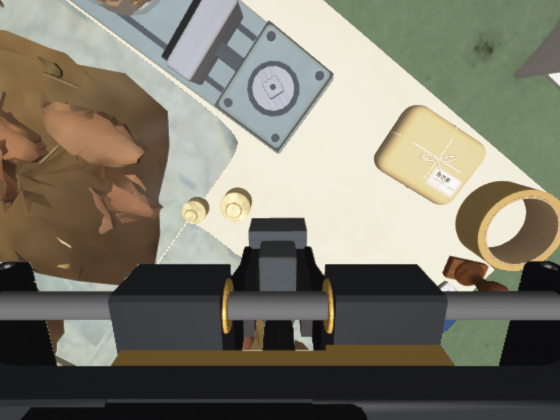

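```bash
python3 - <<'E'
from h import *
a=cv2.imread('pics/w7.png');cv2.imwrite('pics/c10.png',cv2.resize(a[55:120,235:310],None,fx=9,fy=9,interpolation=cv2.INTER_CUBIC))
E
```

```text
(no output)
```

View pics/c10.png

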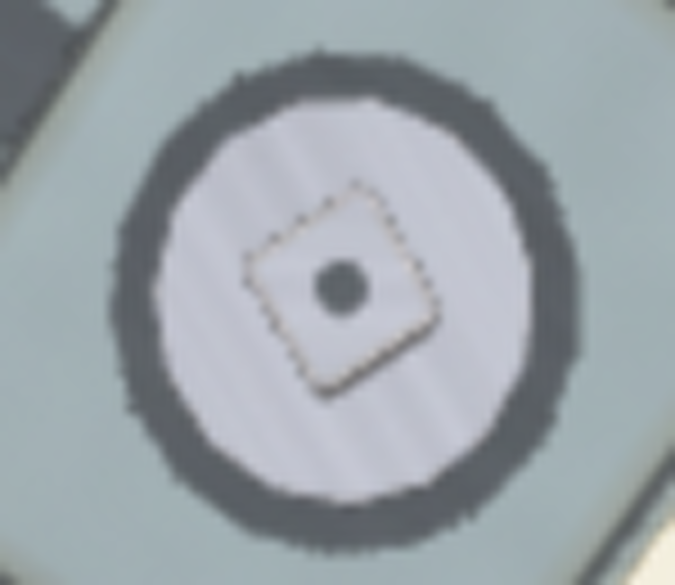

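```bash
python3 - <<'E'
from h import *
a=cv2.imread('pics/w7.png');cv2.imwrite('pics/c11.png',cv2.resize(a[205:305,225:330],None,fx=6,fy=6,interpolation=cv2.INTER_CUBIC))
w=np.load('w7.npy');from bench import r
c=dict(r.calibration('wrist'));c['xyz']=w[:3];c['orientation']=w[3:]
f=lambda u,v:onz(c,235+u/9,55+v/9,.086)
p=[f(*x) for x in [(360,183),(438,312),(325,393),(247,262)]]
print(f(342,287),np.mean(p,0))
for i in range(4):
    e=p[(i+1)%4]-p[i];print(np.linalg.norm(e),np.degrees(np.arctan2(e[1],e[0]))%90)
s=r.read_state();q=R.from_quat(s['eef_rot'])
# expected in-hand pixels of crank features: underside at ee_x+.0244
def pr(x,y,z): # crank coordinates: x toward handle(tool z), y, z up
    return proj(c,s['ee_pos']+q.apply([.0244-z,y,x]))
for n,x,y,z in [('hub back L',-.017,-.017,.024),('hub back R',-.017,.017,.024),('blk back L',-.012,-.01,.048),('blk back R',-.012,.01,.048),('hubbotL',-.017,-.017,0),('hubbotR',-.017,.017,0)]:
    u=pr(x,y,z);print(n,u.round(1),((u-[225,205])*6).round(0))
E
```

```text
[ 0.57872734 -0.01479305  0.086     ] [ 0.57868065 -0.01488682  0.086     ]
0.013313654707928346 68.94259487645586
0.012797792652221097 69.76254066709316
0.013566803192483134 67.8604428764193
0.012540441794647441 68.63378753674368
hub back L [248.8 228.5] [143. 141.]
hub back R [307.5 228.5] [495. 141.]
blk back L [258.6 254. ] [202. 294.]
blk back R [297.8 254. ] [437. 294.]
hubbotL [252.  215.8] [162.  65.]
hubbotR [304.2 215.8] [475.  65.]
```

View pics/c11.png

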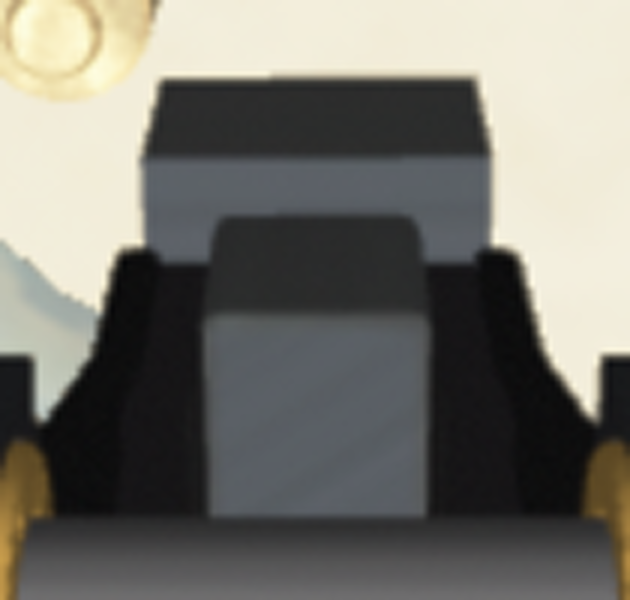

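```bash
python3 - <<'E'
from h import *
from bench import r
s=r.read_state();print(s['ee_pos'],delta(s,[.560,-.0615,.15],-21.2))
E
```

```text
[ 0.49843004 -0.07793503  0.19910666] (array([ 4.91,  2.27, -5.96]), np.float64(-6.59), np.float64(-54.17))
```

>>> drive_tool --pt "0 0.5 -1 -1" --pt "0 1 -2 -2" --pt "0 1.5 -3.5 -3.2" --pt "0 2 -5 -4.4" --pt "1 2.3 -6 -5.6" --pt "2 2.3 -6 -6.6" --pt "3.5 2.3 -6 -6.6" --pt "4.9 2.3 -6 -6.6" --pt "4.9 2.3 -6 -6.6" --pt "4.9 2.3 -6 -6.6" --pt "4.9 2.3 -6 -6.6" --pt "4.9 2.3 -6 -6.6"

```text
time: 9.48
ee_pos: [0.5613, -0.0603, 0.1514]
eef_rot: [0.583, 0.4, -0.583, 0.401]
ft_force: [0.3, 0.0, -2.3]
width: 0.0196
```

```bash
python3 - <<'E'
from h import *
from bench import r
w=r.calibration('wrist');im=r.camera('wrist');cv2.imwrite('pics/w8.png',im[:,:,::-1])
np.save('w8.npy',np.r_[w['xyz'],w['orientation']])
s=r.read_state()
print(s['time'],s['ee_pos'],s['ft_force'],s['width'],delta(s,[.560,-.0615,.15],-21.2))
a=im[:,:,::-1];cv2.imwrite('pics/c12.png',cv2.resize(a[110:250,210:350],None,fx=4.2,fy=4.2,interpolation=cv2.INTER_CUBIC))
E
```

```text
9.5333 [ 0.56124225 -0.06018711  0.15138528] [ 0.21070253 -0.07487773 -2.8041616 ] 0.01949979859494118 (array([ 0.14, -0.07,  0.17]), np.float64(0.03), np.float64(-21.06))
```

View pics/w8.png

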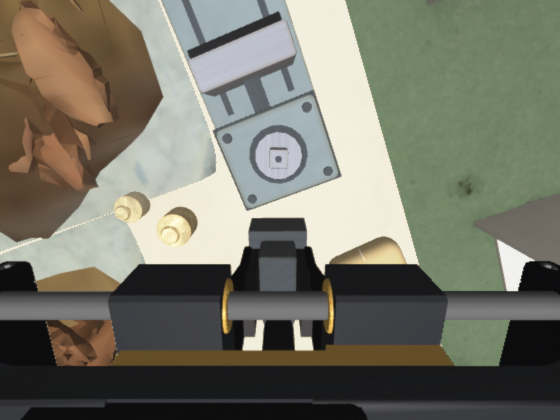

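View pics/c12.png

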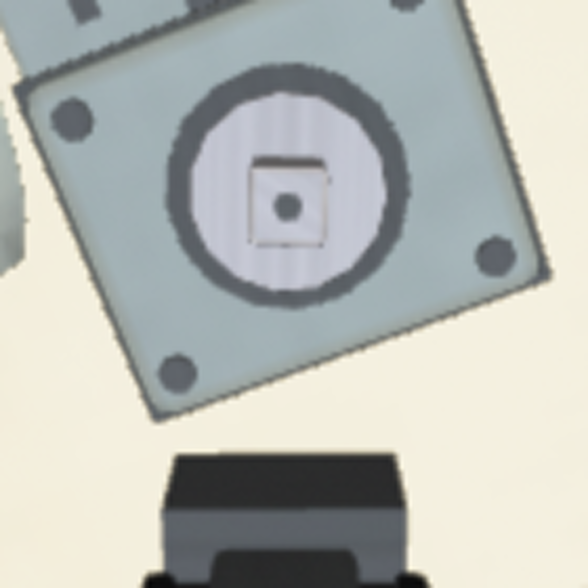

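```bash
python3 - <<'E'
from h import *
from bench import r
w=np.load('w8.npy');c=dict(r.calibration('wrist'));c['xyz']=w[:3];c['orientation']=w[3:]
s=r.read_state();q=R.from_quat(s['eef_rot'])
u,v=210+288/4.2,110+206.5/4.2
sh=onz(c,u,v,.086);print('shaft',sh)
# hub bottom back edge, at height ee_z-.0244
zb=s['ee_pos'][2]-.0244
e=onz(c,210+284.5/4.2,110+455/4.2,zb); hub=e+q.apply([0,0,.017]);print('hub',hub,q.inv().apply(hub-s['ee_pos']))
e2=onz(c,210+285/4.2,110+509/4.2,zb+.024);print('hub',e2+q.apply([0,0,.017]))
d=q.inv().apply(sh-hub)*100;print('move tool',d.round(2))
print('yaw edges',[np.degrees(np.arctan2(*(onz(c,210+b[0]/4.2,110+b[1]/4.2,.086)-onz(c,210+a[0]/4.2,110+a[1]/4.2,.086))[[1,0]])) for a,b in [((249,167),(328,167)),((249,246),(328,246)),((249,167),(249,246)),((328,167),(328,246))]])
E
```

```text
shaft [ 0.57883759 -0.0148254   0.086     ]
hub [ 0.56022273 -0.06116881  0.12698216] [ 0.02440189 -0.00063787  0.001287  ]
hub [ 0.56027309 -0.06107798  0.15098216]
move tool [ 4.1   0.06 -4.99]
yaw edges [np.float64(-21.08654707422589), np.float64(-21.0912010511075), np.float64(-111.51349988063224), np.float64(-110.50921169165859)]
```

>>> drive_tool --pt "0 0 -2 0" --pt "0 0 -4 0" --pt "0 0.05 -5 0" --pt "1 0.05 -5 0" --pt "2 0.05 -5 0" --pt "2.8 0.05 -5 0" --pt "2.8 0.05 -5 0" --pt "2.8 0.05 -5 0" --pt "2.8 0.05 -5 0"

```text
time: 10.28
ee_pos: [0.5791, -0.0142, 0.1224]
eef_rot: [-0.583, -0.4, 0.583, -0.4]
ft_force: [-0.4, -0.2, -3.0]
width: 0.0196
```

```bash
python3 - <<'E'
from h import *
from bench import r
w=r.calibration('wrist');im=r.camera('wrist');cv2.imwrite('pics/w9.png',im[:,:,::-1])
s=r.read_state();q=R.from_quat(s['eef_rot'])
hub=s['ee_pos']+q.apply([.0244,-.0004,.0013])
print(s['time'],s['ee_pos'],'hub',hub,s['ft_force'],s['width'],'need',q.inv().apply(np.array([.5788,-.0148,.068])-hub)*100)
a=im[:,:,::-1];cv2.imwrite('pics/c13.png',cv2.resize(a[180:300,210:350],None,fx=4.2,fy=4.2,interpolation=cv2.INTER_CUBIC))
E
```

```text
10.3333 [ 0.57927867 -0.01403328  0.12269688] hub [ 0.57845131 -0.01510898  0.09829671] [ 0.54762143 -0.17540027 -3.33859287] 0.019327447651236094 need [ 3.02968153  0.01955165 -0.0415403 ]
```

View pics/c13.png

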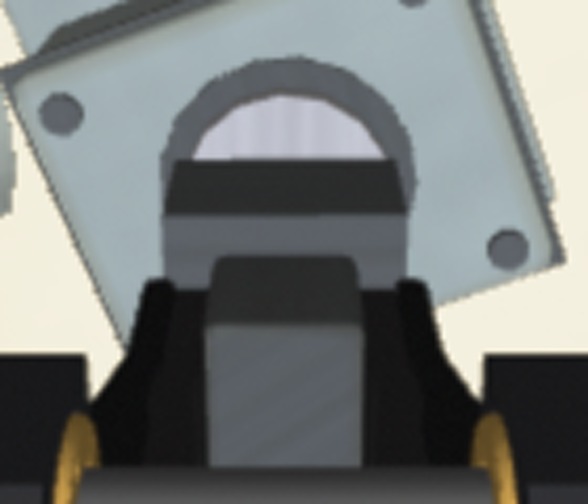

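>>> drive_tool --pt "0.5 0 0 0" --pt "0.9 0 0 0" --pt "1.2 0 0 0" --pt "1.5 0 0 0" --pt "1.8 0 0 0" --pt "1.8 0 0 0"

```text
time: 10.83
ee_pos: [0.579, -0.0137, 0.1037]
eef_rot: [-0.583, -0.4, 0.583, -0.4]
ft_force: [1.4, -0.2, -3.7]
width: 0.0196
```

```bash
python3 - <<'E'
from h import *
from bench import r
s=r.read_state();q=R.from_quat(s['eef_rot'])
hub=s['ee_pos']+q.apply([.0244,-.0004,.0013])
print(s['time'],s['ee_pos'],'hub',hub,s['ft_force'],s['torque'],s['width'])
E
```

```text
10.8333 [ 0.57899865 -0.01366823  0.10367802] hub [ 0.57815024 -0.01474134  0.07927845] [ 1.37542335 -0.23272912 -3.73998834] [-0.18967232 -0.27892124 -0.02113293] 0.019570726359480168
```

>>> drive_tool --pt "0.4 0 0 0" --pt "0.8 0 0 0" --pt "1.1 0 0 0" --pt "1.2 0 0 0" --pt "1.2 0 0 0" --pt "1.2 0 0 0"

```text
time: 11.33
ee_pos: [0.5791, -0.0136, 0.0924]
eef_rot: [-0.583, -0.4, 0.583, -0.4]
ft_force: [-0.9, -1.9, -1.3]
width: 0.0194
```

```bash
python3 - <<'E'
from h import *
from bench import r
s=r.read_state();q=R.from_quat(s['eef_rot'])
hub=s['ee_pos']+q.apply([.0244,-.0004,.0013])
print(s['time'],s['ee_pos'],'hub',hub,s['ft_force'],s['torque'],s['width'])
a=r.camera('scene')[:,:,::-1];cv2.imwrite('pics/c14.png',cv2.resize(a[130:250,160:320],None,fx=4.5,fy=4.5,interpolation=cv2.INTER_CUBIC))
E
```

```text
11.3333 [ 0.57913715 -0.01360497  0.09239288] hub [ 0.57829926 -0.01467929  0.06799301] [-0.85563156 -1.8537389  -1.28965245] [-0.33135853 -0.04397701 -0.03670429] 0.019365108317000786
```

View pics/c14.png

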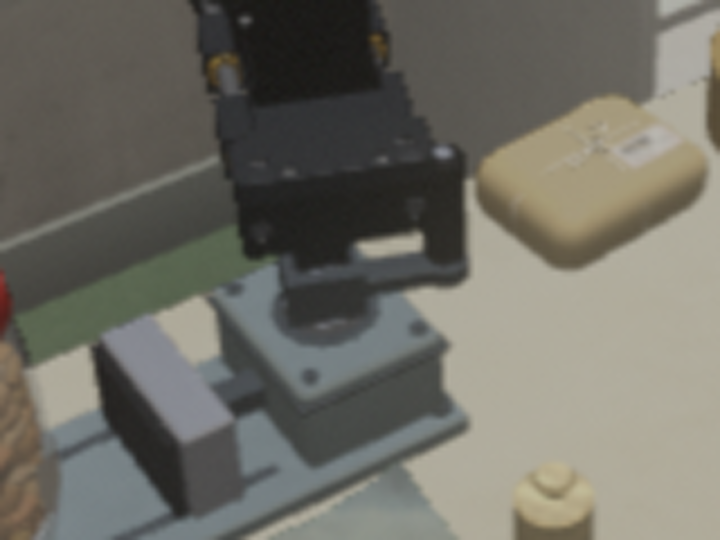

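>>> drive_tool --pt "0.2 0 0 0" --pt "0.2 0 0 0" --pt "0.2 0 0 0"

```text
time: 11.63
ee_pos: [0.5795, -0.0134, 0.0921]
eef_rot: [0.583, 0.4, -0.583, 0.401]
ft_force: [-5.0, -2.0, 14.4]
width: 0.0195
```

```bash
python3 - <<'E'
from bench import r
s=r.read_state();print(s['ee_pos'],s['ft_force'],s['width'])
E
```

```text
[ 0.57950184 -0.01338291  0.09206973] [-4.95597347 -1.99901402 14.37490266] 0.019533938122829737
```

>>> drive_tool --pt "0 0 0 0" --pt "0 0 0 0" --pt "0 0 0 0" --pt "0 0 0 0" --pt "0 0 0 0" --pt "0 0 0 0" --pt "0 0 0 0" --pt "0 0 0 0" --grip 80

```text
time: 12.3
ee_pos: [0.5791, -0.0135, 0.0903]
eef_rot: [-0.583, -0.4, 0.583, -0.4]
ft_force: [0.4, 0.3, 0.7]
width: 0.0581
```

>>> drive_tool --pt "-2 0 0 0" --pt "-4 0 0 0" --pt "-6.5 0 0 0" --pt "-6.5 0 0 0" --pt "-6.5 0 0 0" --pt "-6.5 0 0 0"

```text
time: 12.8
ee_pos: [0.5788, -0.0136, 0.1548]
eef_rot: [-0.583, -0.4, 0.583, -0.4]
ft_force: [0.2, 0.3, -1.2]
width: 0.0597
```

```bash
python3 - <<'E'
from h import *
from bench import r
w=r.calibration('wrist');np.save('w10.npy',np.r_[w['xyz'],w['orientation']])
im=r.camera('wrist');cv2.imwrite('pics/w10.png',im[:,:,::-1])
s=r.read_state();print(s['time'],s['ee_pos'],s['ft_force'],s['width'],delta(s,[.5587,-.0661,.092]))
cv2.imwrite('pics/top2.png',r.camera('top')[:,:,::-1])
a=r.camera('scene')[:,:,::-1];cv2.imwrite('pics/c14b.png',cv2.resize(a[130:250,160:320],None,fx=4.5,fy=4.5,interpolation=cv2.INTER_CUBIC))
E
```

```text
12.85 [ 0.57857091 -0.01363097  0.15437475] [-1.19721928 -0.4533014  -0.54923202] 0.05964340995263246 (array([6.24, 0.04, 5.61]), 0, np.float64(-21.05))
```

View pics/w10.png

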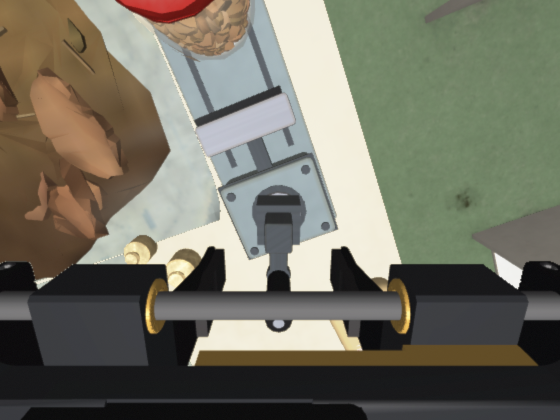

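View pics/c14b.png

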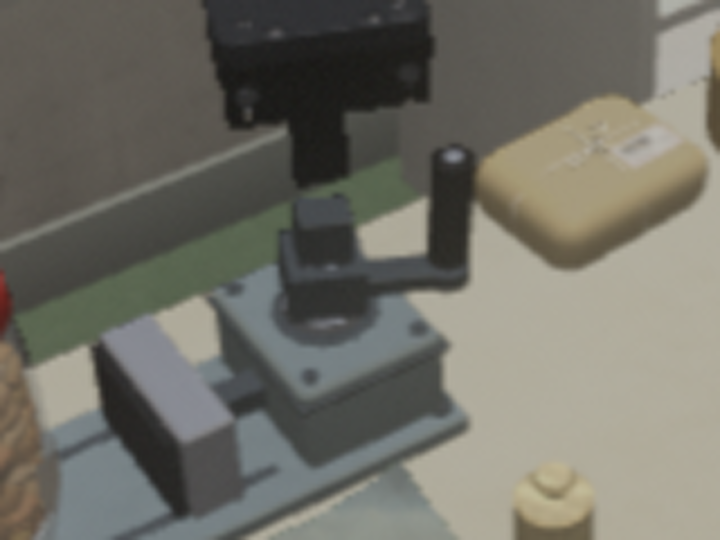

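```bash
python3 - <<'E'
from h import *
from bench import r
w=np.load('w10.npy');c=dict(r.calibration('wrist'));c['xyz']=w[:3];c['orientation']=w[3:]
k=onz(c,278.5,324,.138);print(k)
s=r.read_state();print(s['ee_pos'],delta(s,[k[0],k[1],.092]))
E
```

```text
[ 0.55724043 -0.0692892   0.138     ]
[ 0.5785107  -0.01359112  0.15426055] (array([6.23, 0.03, 5.96]), 0, np.float64(-21.05))
```

>>> drive_tool --pt "0 0 2 0" --pt "0 0 4 0" --pt "0 0 5.6 0" --pt "0 0 5.6 0" --pt "1 0 5.6 0" --pt "3 0 5.6 0" --pt "5 0 5.6 0" --pt "6.2 0 5.6 0" --pt "6.2 0 5.6 0" --pt "6.2 0 5.6 0"

```text
time: 13.78
ee_pos: [0.5587, -0.0649, 0.0928]
eef_rot: [-0.582, -0.401, 0.583, -0.4]
ft_force: [0.3, 0.7, -0.3]
width: 0.0596
```

>>> drive_tool --pt "0 0 0 0" --pt "0 0 0 0" --pt "0 0 0 0" --pt "0 0 0 0" --pt "0 0 0 0" --pt "0 0 0 0" --pt "0 0 0 0" --pt "0 0 0 0" --pt "0 0 0 0" --grip 255 --force 30

```text
time: 14.53
ee_pos: [0.559, -0.0659, 0.0934]
eef_rot: [0.583, 0.4, -0.583, 0.4]
ft_force: [-0.3, -0.1, 0.1]
width: 0.0192
```

```bash
python3 - <<'E'
from h import *
from bench import r
im=r.camera('wrist');cv2.imwrite('pics/w11.png',im[:,:,::-1])
s=r.read_state();print(s['time'],s['ee_pos'],s['ft_force'],s['torque'],s['width'],s['joint_positions'].round(2))
d=s['ee_pos'][:2]-np.array([.5785,-.0148]);print(np.linalg.norm(d),np.degrees(np.arctan2(d[1],d[0])))
E
```

```text
14.5833 [ 0.55905817 -0.06587665  0.09342511] [0.22842847 0.56704138 1.16907389] [-0.06836717 -0.05735076  0.08392977] 0.019377012942050666 [ 0.53  0.36 -0.59  1.75  0.22  1.1  -0.5 ]
0.05465170193840243 -110.83884142927018
```

View pics/w11.png

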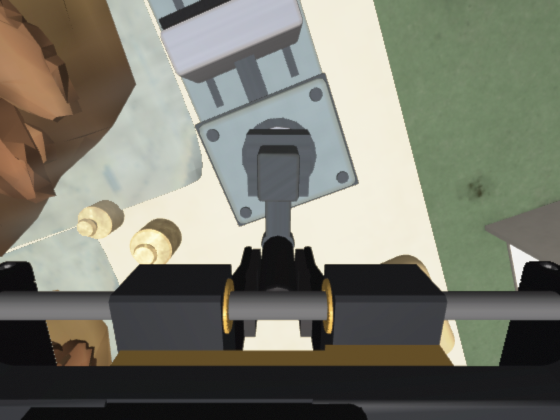

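```bash
python3 - <<'E'
from h import *
from bench import r
w=np.load('w8.npy');c=dict(r.calibration('wrist'));c['xyz']=w[:3];c['orientation']=w[3:]
sh=np.array([.5785,-.0148])
a=onz(c,188,48,.063);b=onz(c,280,15,.063);print(a,b,np.linalg.norm(b-a))
n=np.array([-(b-a)[1],(b-a)[0]]);n/=np.linalg.norm(n);print('clamp y dir deg',np.degrees(np.arctan2(n[1],n[0])))
d=n@(((a+b)/2)[:2]-sh);print('face y in clamp mm',(d-.125)*1000, 'lat',((a+b)/2)[:2]-sh)
E
python3 - <<'E'
import numpy as np
for k in range(1,21):
    f=np.radians(6*k);print([0,round(-5.5*np.sin(f),2),round(-5.5*(1-np.cos(f)),2),0],end=', ')
E
```

```text
[0.54455546 0.08312469 0.063     ] [0.61598677 0.07867562 0.063     ] 0.07156972939862069
clamp y dir deg 86.43595868394847
face y in clamp mm -29.374832699244553 lat [0.00177112 0.09570016]
[0, np.float64(-0.57), np.float64(-0.03), 0], [0, np.float64(-1.14), np.float64(-0.12), 0], [0, np.float64(-1.7), np.float64(-0.27), 0], [0, np.float64(-2.24), np.float64(-0.48), 0], [0, np.float64(-2.75), np.float64(-0.74), 0], [0, np.float64(-3.23), np.float64(-1.05), 0], [0, np.float64(-3.68), np.float64(-1.41), 0], [0, np.float64(-4.09), np.float64(-1.82), 0], [0, np.float64(-4.45), np.float64(-2.27), 0], [0, np.float64(-4.76), np.float64(-2.75), 0], [0, np.float64(-5.02), np.float64(-3.26), 0], [0, np.float64(-5.23), np.float64(-3.8), 0], [0, np.float64(-5.38), np.float64(-4.36), 0], [0, np.float64(-5.47), np.float64(-4.93), 0], [0, np.float64(-5.5), np.float64(-5.5), 0], [0, np.float64(-5.47), np.float64(-6.07), 0], [0, np.float64(-5.38), np.float64(-6.64), 0], [0, np.float64(-5.23), np.float64(-7.2), 0], [0, np.float64(-5.02), np.float64(-7.74), 0], [0, np.float64(-4.76), np.float64(-8.25), 0],
```

>>> drive_tool --pt "0 -0.57 -0.03 0" --pt "0 -1.14 -0.12 0" --pt "0 -1.7 -0.27 0" --pt "0 -2.24 -0.48 0" --pt "0 -2.75 -0.74 0" --pt "0 -3.23 -1.05 0" --pt "0 -3.68 -1.41 0" --pt "0 -4.09 -1.82 0" --pt "0 -4.45 -2.27 0" --pt "0 -4.76 -2.75 0"

```text
time: 15.42
ee_pos: [0.5257, -0.026, 0.0947]
eef_rot: [0.584, 0.397, -0.583, 0.402]
ft_force: [2.0, -10.5, 6.8]
width: 0.0193
```

```bash
cat >> h.py <<'E'
C=np.array([.5785,-.0148])
def st(r):
    s=r.read_state();d=s['ee_pos'][:2]-C;a=np.arctan2(d[1],d[0]);u=d/np.linalg.norm(d)
    tan=np.array([u[1],-u[0]]) # clockwise direction
    f=s['ft_force'][:2]
    q=R.from_quat(s['eef_rot']);y=q.apply([0,1,0])
    print('t',s['time'],'rad mm',round(1000*np.linalg.norm(d),2),'phi cw',round((-110.84-np.degrees(a))%360,1),'Ftan',round(-f@tan,2),'Frad',round(f@u,2),'Fz',round(s['ft_force'][2],2),'z',round(s['ee_pos'][2],4),'w',round(s['width'],4),'yaw',round(np.degrees(np.arctan2(y[1],y[0])),2))
    return s
E
python3 - <<'E'
from h import *
from bench import r
st(r)
im=r.camera('wrist');cv2.imwrite('pics/w12.png',im[:,:,::-1])
st(r)
E
```

```text
t 15.4167 rad mm 54.0 phi cw 57.2 Ftan 10.7 Frad 0.18 Fz 6.82 z 0.0947 w 0.0193 yaw -21.18
t 15.4667 rad mm 54.07 phi cw 58.8 Ftan 7.53 Frad -0.4 Fz 7.03 z 0.0947 w 0.0191 yaw -21.11
```

View pics/w12.png

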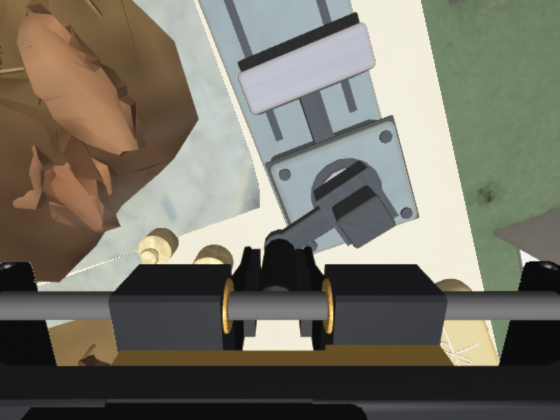

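```bash
cat > gen.py <<'E'
import numpy as np,sys
def rows(a,steps):
    P=lambda f:np.array([-5.5*np.sin(np.radians(f)),5.5*np.cos(np.radians(f))])
    o=[];f=a
    for d in steps:
        f+=d;p=P(f)-P(a);o.append([0,round(float(p[0]),2),round(float(p[1]),2),0])
    print(a,'->',f,o)
if __name__=='__main__':
    for a in (60,180,300): rows(a,[6]*20)
E
python3 gen.py
```

```text
60 -> 180 [[0, -0.26, -0.51, 0], [0, -0.47, -1.05, 0], [0, -0.62, -1.61, 0], [0, -0.71, -2.18, 0], [0, -0.74, -2.75, 0], [0, -0.71, -3.32, 0], [0, -0.62, -3.89, 0], [0, -0.47, -4.45, 0], [0, -0.26, -4.99, 0], [0, -0.0, -5.5, 0], [0, 0.31, -5.98, 0], [0, 0.68, -6.43, 0], [0, 1.08, -6.84, 0], [0, 1.53, -7.2, 0], [0, 2.01, -7.51, 0], [0, 2.53, -7.77, 0], [0, 3.06, -7.98, 0], [0, 3.62, -8.13, 0], [0, 4.19, -8.22, 0], [0, 4.76, -8.25, 0]]
180 -> 300 [[0, 0.57, 0.03, 0], [0, 1.14, 0.12, 0], [0, 1.7, 0.27, 0], [0, 2.24, 0.48, 0], [0, 2.75, 0.74, 0], [0, 3.23, 1.05, 0], [0, 3.68, 1.41, 0], [0, 4.09, 1.82, 0], [0, 4.45, 2.27, 0], [0, 4.76, 2.75, 0], [0, 5.02, 3.26, 0], [0, 5.23, 3.8, 0], [0, 5.38, 4.36, 0], [0, 5.47, 4.93, 0], [0, 5.5, 5.5, 0], [0, 5.47, 6.07, 0], [0, 5.38, 6.64, 0], [0, 5.23, 7.2, 0], [0, 5.02, 7.74, 0], [0, 4.76, 8.25, 0]]
300 -> 420 [[0, -0.31, 0.48, 0], [0, -0.68, 0.93, 0], [0, -1.08, 1.34, 0], [0, -1.53, 1.7, 0], [0, -2.01, 2.01, 0], [0, -2.53, 2.27, 0], [0, -3.06, 2.48, 0], [0, -3.62, 2.63, 0], [0, -4.19, 2.72, 0], [0, -4.76, 2.75, 0], [0, -5.34, 2.72, 0], [0, -5.91, 2.63, 0], [0, -6.46, 2.48, 0], [0, -7.0, 2.27, 0], [0, -7.51, 2.01, 0], [0, -8.0, 1.7, 0], [0, -8.44, 1.34, 0], [0, -8.85, 0.93, 0], [0, -9.21, 0.48, 0], [0, -9.53, -0.0, 0]]
```

>>> drive_tool --pt "0 -0.26 -0.51 0" --pt "0 -0.47 -1.05 0" --pt "0 -0.62 -1.61 0" --pt "0 -0.71 -2.18 0" --pt "0 -0.74 -2.75 0" --pt "0 -0.71 -3.32 0" --pt "0 -0.62 -3.89 0" --pt "0 -0.47 -4.45 0" --pt "0 -0.26 -4.99 0" --pt "0 0 -5.5 0" --pt "0 0.31 -5.98 0" --pt "0 0.68 -6.43 0" --pt "0 1.08 -6.84 0" --pt "0 1.53 -7.2 0" --pt "0 2.01 -7.51 0" --pt "0 2.53 -7.77 0" --pt "0 3.06 -7.98 0" --pt "0 3.62 -8.13 0" --pt "0 4.19 -8.22 0" --pt "0 4.76 -8.25 0"

```text
time: 17.13
ee_pos: [0.5966, 0.0439, 0.0942]
eef_rot: [0.582, 0.404, -0.581, 0.4]
ft_force: [-8.0, 15.7, 9.5]
width: 0.0191
```

```bash
python3 - <<'E'
from h import *
from bench import r
st(r)
im=r.camera('wrist');cv2.imwrite('pics/w13.png',im[:,:,::-1])
st(r)
E
```

```text
t 17.1333 rad mm 61.4 phi cw 176.3 Ftan 12.31 Frad 12.63 Fz 9.46 z 0.0942 w 0.0191 yaw -20.72
t 17.1833 rad mm 61.15 phi cw 177.7 Ftan 9.96 Frad 13.68 Fz 9.43 z 0.0943 w 0.0191 yaw -20.76
```

View pics/w13.png

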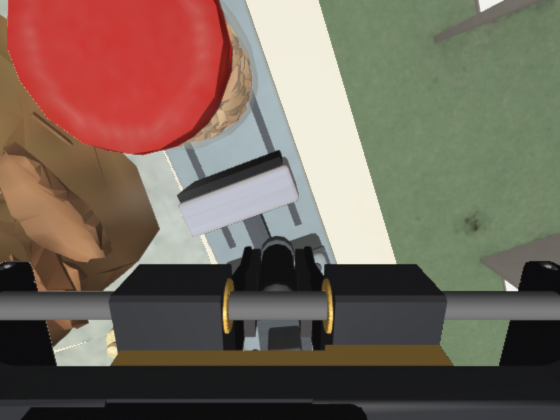

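```bash
python3 - <<'E'
from h import *
from bench import r
s=st(r);print(R.from_quat(s['eef_rot']).as_matrix().round(3),s['ee_pos'],s['torque'],s['joint_positions'].round(3))
a=r.camera('scene')[:,:,::-1];cv2.imwrite('pics/c15.png',cv2.resize(a[110:260,120:320],None,fx=4,fy=4,interpolation=cv2.INTER_CUBIC))
a=r.camera('top')[:,:,::-1];cv2.imwrite('pics/c16.png',cv2.resize(a[120:240,120:320],None,fx=4,fy=4,interpolation=cv2.INTER_CUBIC))
E
```

```text
t 17.1833 rad mm 61.15 phi cw 177.7 Ftan 9.96 Frad 13.68 Fz 9.43 z 0.0943 w 0.0191 yaw -20.76
[[-0.001  0.935 -0.355]
 [ 0.007 -0.355 -0.935]
 [-1.    -0.003 -0.006]] [0.59789868 0.04318773 0.09430575] [ 3.60914166  1.38521112 -0.10751517] [ 0.354  0.444 -0.627  1.646  0.274  1.142 -0.704]
```

View pics/c15.png

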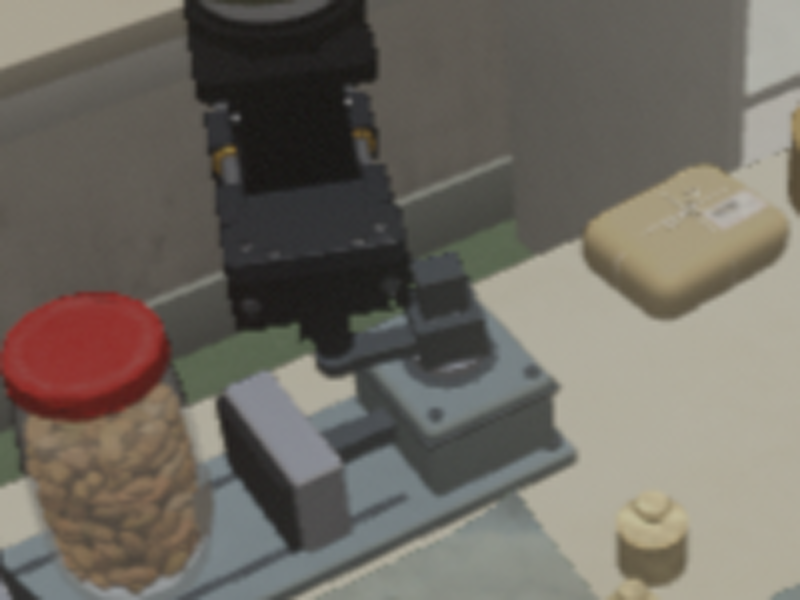

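View pics/c16.png

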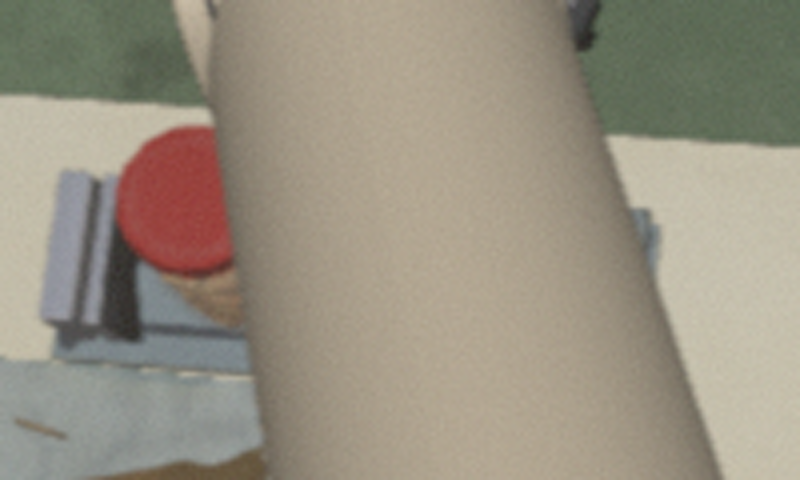

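>>> drive_tool --pt "-0.2 0 0 0" --pt "-0.4 0 0 0" --pt "-0.4 0 0 0" --pt "-0.4 0 0 0"

```text
time: 17.62
ee_pos: [0.5967, 0.0416, 0.0971]
eef_rot: [0.582, 0.403, -0.582, 0.4]
ft_force: [-2.5, 11.6, -0.7]
width: 0.0189
```

```bash
python3 - <<'E'
from h import *
from bench import r
s=st(r);print(s['ee_pos'],s['torque'],R.from_quat(s['eef_rot']).as_matrix()[:,0])
a=r.camera('scene')[:,:,::-1];cv2.imwrite('pics/c17.png',cv2.resize(a[110:260,120:320],None,fx=4,fy=4,interpolation=cv2.INTER_CUBIC))
E
```

```text
t 17.6167 rad mm 59.27 phi cw 177.0 Ftan 5.89 Frad 10.25 Fz -0.69 z 0.0971 w 0.0189 yaw -20.82
[0.59666858 0.04161842 0.09709108] [ 2.63661216  0.64197704 -0.04373447] [-0.00218793  0.00468052 -0.99998665]
```

View pics/c17.png

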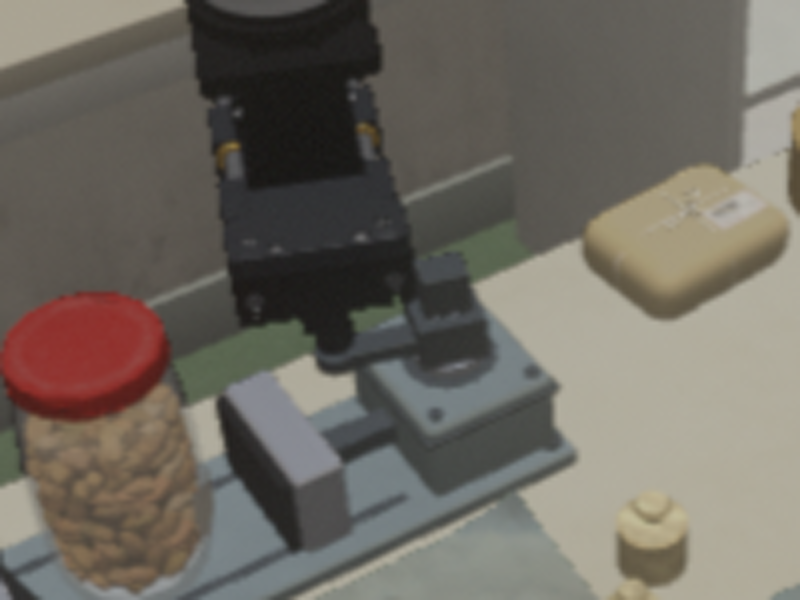

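```bash
python3 - <<'E'
from h import *
a=cv2.imread('pics/c14b.png');b=cv2.imread('pics/c17.png')
a=cv2.resize(a,(640,480)) # 4x from (160,130)
a=a[130:330,220:420];  # origin px (160+55,130+32.5)=(215,162.5)
b=b[210:410,380:580]; # origin (120+95,110+52.5)=(215,162.5)
cv2.imwrite('pics/c18.png',np.hstack([cv2.resize(a,None,fx=2,fy=2),cv2.resize(b,None,fx=2,fy=2)]))
E
```

```text
(no output)
```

View pics/c18.png

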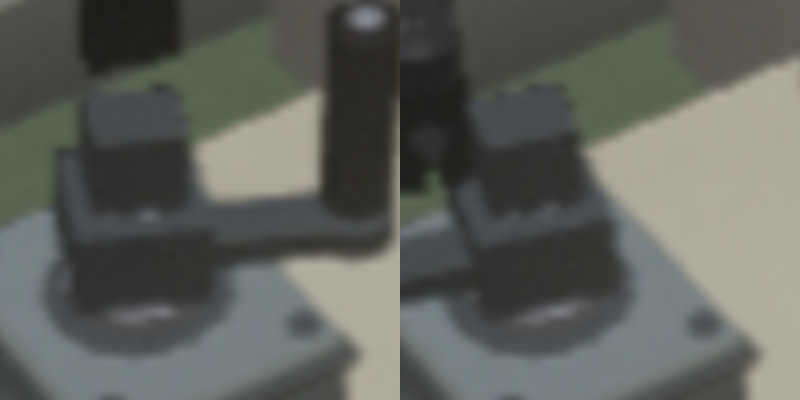

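>>> drive_tool --pt "0 0 0 0" --pt "0 0 0 0" --pt "0 0 0 0" --pt "0 0 0 0" --pt "0 0 0 0" --grip 150

```text
time: 18.08
ee_pos: [0.5985, 0.0364, 0.0974]
eef_rot: [0.583, 0.4, -0.583, 0.4]
ft_force: [-1.0, -0.3, -0.7]
width: 0.0348
```

```bash
python3 - <<'E'
from h import *
from bench import r
s=st(r);print(s['ee_pos'],s['torque'],R.from_quat(s['eef_rot']).as_matrix()[:,0])
a=r.camera('scene')[:,:,::-1];b=cv2.resize(a[110:260,120:320],None,fx=4,fy=4,interpolation=cv2.INTER_CUBIC)
cv2.imwrite('pics/c19.png',np.hstack([cv2.resize(b[210:410,280:580],None,fx=2,fy=2)]))
im=r.camera('wrist')[:,:,::-1];cv2.imwrite('pics/w14.png',im);cv2.imwrite('pics/w14c.png',cv2.resize(im[210:350,200:360],None,fx=4.2,fy=4.2,interpolation=cv2.INTER_CUBIC))
E
```

```text
t 18.0833 rad mm 55.03 phi cw 180.5 Ftan 0.79 Frad -0.61 Fz -0.74 z 0.0974 w 0.0348 yaw -21.08
[0.5985485  0.03644806 0.09744334] [ 0.04066895  0.01731576 -0.02262334] [ 2.87078561e-04 -4.18245427e-04 -9.99999871e-01]
```

View pics/c19.png

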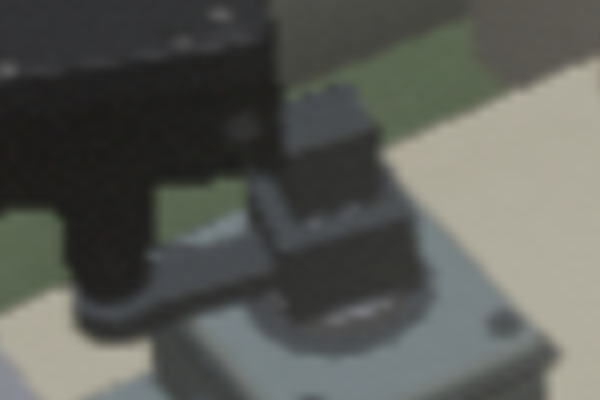

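View pics/w14c.png

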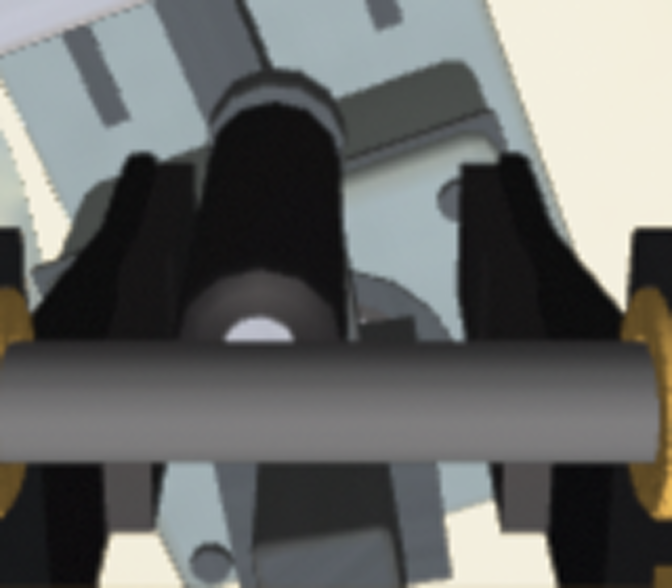

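```bash
python3 - <<'E'
from h import *
from bench import r
s=st(r);w=r.calibration('wrist');q=R.from_quat(s['eef_rot'])
k=onz(w,200+258/4.2,210+330/4.2,.138);b=onz(w,200+275/4.2,210+90/4.2,.080)
print(k,q.inv().apply(k-s['ee_pos']))
d=k[:2]-C;print(np.linalg.norm(d),(-110.84-np.degrees(np.arctan2(d[1],d[0])))%360)
# block
print('base front',q.inv().apply(b-s['ee_pos']))
E
```

```text
t 18.1833 rad mm 55.18 phi cw 180.5 Ftan -0.05 Frad -0.44 Fz -0.46 z 0.0974 w 0.0354 yaw -21.07
[0.59170933 0.04211434 0.138     ] [-0.04055683 -0.00838817 -0.00267682]
0.058427124118953025 172.22652153300754
base front [ 0.01744227 -0.0085313  -0.00927748]
```

View pics/w14.png

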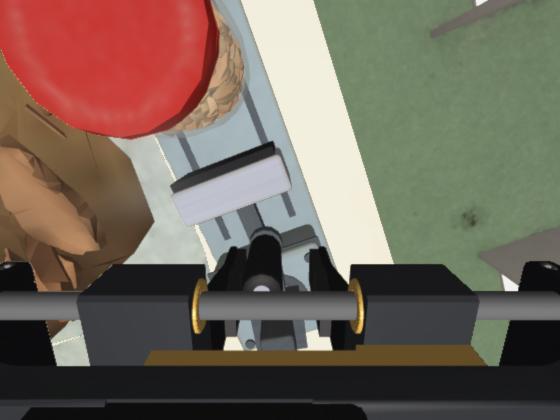

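>>> drive_tool --pt "0 -0.4 0 0" --pt "0 -0.8 -0.1 0" --pt "0.8 -0.8 -0.1 0" --pt "1.6 -0.8 -0.1 0" --pt "2.2 -0.8 -0.1 0" --pt "2.2 -0.8 -0.1 0" --pt "2.2 -0.8 -0.1 0"

```text
time: 18.77
ee_pos: [0.591, 0.0406, 0.0746]
eef_rot: [-0.583, -0.401, 0.583, -0.4]
ft_force: [0.4, -0.3, 0.4]
width: 0.0361
```

>>> drive_tool --pt "0 0 0 0" --pt "0 0 0 0" --pt "0 0 0 0" --pt "0 0 0 0" --pt "0 0 0 0" --pt "0 0 0 0" --grip 255 --force 40

```text
time: 19.27
ee_pos: [0.5915, 0.0408, 0.0756]
eef_rot: [0.583, 0.4, -0.583, 0.4]
ft_force: [-0.9, 1.0, 2.4]
width: 0.0196
```

```bash
python3 - <<'E'
from h import *
from bench import r
s=st(r);print(s['ee_pos'],s['torque'],R.from_quat(s['eef_rot']).as_matrix()[:,0])
import gen
gen.rows(172,[5]*20)
gen.rows(272,[5]*20)
E
```

```text
t 19.2667 rad mm 57.11 phi cw 172.3 Ftan 1.11 Frad 0.74 Fz 2.4 z 0.0756 w 0.0196 yaw -21.04
[0.59151485 0.04081134 0.0755909 ] [-0.00272666  0.08566793  0.0144058 ] [ 3.96048273e-04 -1.59193533e-05 -9.99999921e-01]
172 -> 272 [[0, 0.48, -0.05, 0], [0, 0.96, -0.05, 0], [0, 1.44, -0.01, 0], [0, 1.91, 0.07, 0], [0, 2.37, 0.19, 0], [0, 2.83, 0.35, 0], [0, 3.26, 0.55, 0], [0, 3.68, 0.78, 0], [0, 4.08, 1.05, 0], [0, 4.45, 1.36, 0], [0, 4.79, 1.7, 0], [0, 5.1, 2.06, 0], [0, 5.38, 2.45, 0], [0, 5.62, 2.86, 0], [0, 5.83, 3.3, 0], [0, 6.0, 3.75, 0], [0, 6.12, 4.21, 0], [0, 6.21, 4.68, 0], [0, 6.26, 5.16, 0], [0, 6.26, 5.64, 0]]
272 -> 372 [[0, -0.04, 0.48, 0], [0, -0.12, 0.95, 0], [0, -0.24, 1.42, 0], [0, -0.4, 1.87, 0], [0, -0.6, 2.31, 0], [0, -0.83, 2.72, 0], [0, -1.1, 3.12, 0], [0, -1.41, 3.49, 0], [0, -1.75, 3.83, 0], [0, -2.11, 4.14, 0], [0, -2.5, 4.42, 0], [0, -2.91, 4.66, 0], [0, -3.35, 4.87, 0], [0, -3.8, 5.04, 0], [0, -4.26, 5.17, 0], [0, -4.73, 5.25, 0], [0, -5.21, 5.3, 0], [0, -5.69, 5.3, 0], [0, -6.17, 5.27, 0], [0, -6.64, 5.19, 0]]
```

>>> drive_tool --pt "0 0.48 -0.05 0" --pt "0 0.96 -0.05 0" --pt "0 1.44 -0.01 0" --pt "0 1.91 0.07 0" --pt "0 2.37 0.19 0" --pt "0 2.83 0.35 0" --pt "0 3.26 0.55 0" --pt "0 3.68 0.78 0" --pt "0 4.08 1.05 0" --pt "0 4.45 1.36 0" --pt "0 4.79 1.7 0" --pt "0 5.1 2.06 0" --pt "0 5.38 2.45 0" --pt "0 5.62 2.86 0" --pt "0 5.83 3.3 0" --pt "0 6.0 3.75 0" --pt "0 6.12 4.21 0" --pt "0 6.21 4.68 0" --pt "0 6.26 5.16 0" --pt "0 6.26 5.64 0"

```text
time: 20.93
ee_pos: [0.6322, -0.0306, 0.0767]
eef_rot: [0.585, 0.401, -0.58, 0.401]
ft_force: [8.5, 8.9, 1.4]
width: 0.0193
```

```bash
python3 - <<'E'
from h import *
from bench import r
s=st(r);print(s['ee_pos'],s['torque'],R.from_quat(s['eef_rot']).as_matrix()[:,0])
a=r.camera('scene')[:,:,::-1];cv2.imwrite('pics/c20.png',cv2.resize(a[110:260,120:320],None,fx=4,fy=4,interpolation=cv2.INTER_CUBIC))
st(r)
E
```

```text
t 20.9333 rad mm 56.0 phi cw 265.5 Ftan 10.92 Frad 5.67 Fz 1.4 z 0.0767 w 0.0193 yaw -20.89
[ 0.6322311  -0.03058019  0.07672965] [ 2.36844166 -1.76120651 -0.00690975] [ 0.00584309  0.0047738  -0.99997153]
t 20.9833 rad mm 56.0 phi cw 267.2 Ftan 8.84 Frad 3.09 Fz 2.97 z 0.0766 w 0.019 yaw -20.96
```

View pics/c20.png

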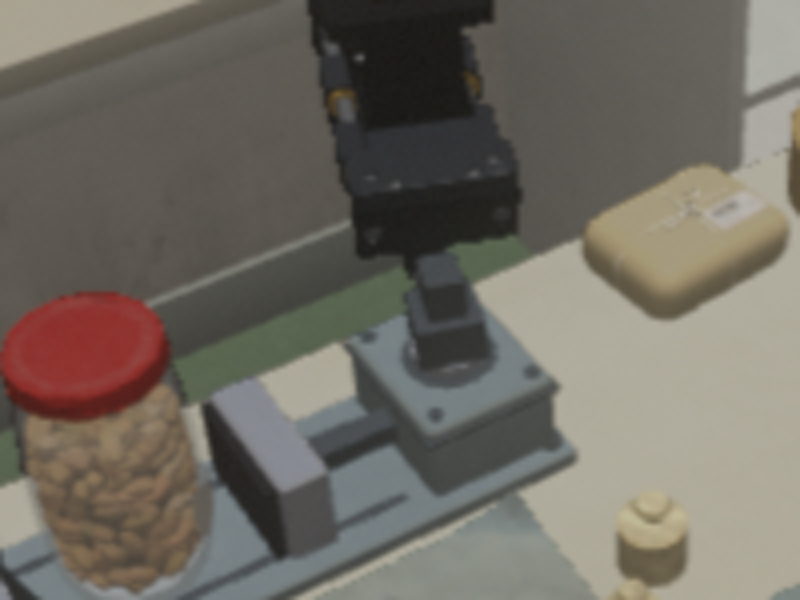

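>>> drive_tool --pt "0 -0.04 0.48 0" --pt "0 -0.12 0.95 0" --pt "0 -0.24 1.42 0" --pt "0 -0.4 1.87 0" --pt "0 -0.6 2.31 0" --pt "0 -0.83 2.72 0" --pt "0 -1.1 3.12 0" --pt "0 -1.41 3.49 0" --pt "0 -1.75 3.83 0" --pt "0 -2.11 4.14 0" --pt "0 -2.5 4.42 0" --pt "0 -2.91 4.66 0" --pt "0 -3.35 4.87 0" --pt "0 -3.8 5.04 0" --pt "0 -4.26 5.17 0" --pt "0 -4.73 5.25 0" --pt "0 -5.21 5.3 0" --pt "0 -5.69 5.3 0" --pt "0 -6.17 5.27 0" --pt "0 -6.64 5.19 0"

```text
time: 22.65
ee_pos: [0.5526, -0.0607, 0.0773]
eef_rot: [0.585, 0.398, -0.581, 0.402]
ft_force: [10.2, -5.9, 3.0]
width: 0.019
```

```bash
python3 - <<'E'
from h import *
from bench import r
s=st(r);print(s['ee_pos'],s['torque'],R.from_quat(s['eef_rot']).as_matrix()[:,0])
a=r.camera('scene')[:,:,::-1];cv2.imwrite('pics/c21.png',cv2.resize(a[110:260,120:320],None,fx=4,fy=4,interpolation=cv2.INTER_CUBIC))
st(r)
import gen
gen.rows(12,[5]*20)
gen.rows(112,[5]*20)
E
```

```text
t 22.65 rad mm 52.74 phi cw 8.6 Ftan 11.8 Frad 0.16 Fz 3.0 z 0.0773 w 0.019 yaw -21.13
[ 0.55260769 -0.06074668  0.0772794 ] [-0.91557996 -2.44160577  0.03367829] [ 0.00815791 -0.00178781 -0.99996513]
t 22.7 rad mm 52.72 phi cw 9.7 Ftan 9.29 Frad 0.21 Fz 3.57 z 0.0772 w 0.0193 yaw -21.11
12 -> 112 [[0, -0.46, -0.12, 0], [0, -0.92, -0.28, 0], [0, -1.35, -0.48, 0], [0, -1.77, -0.72, 0], [0, -2.17, -0.99, 0], [0, -2.54, -1.29, 0], [0, -2.88, -1.63, 0], [0, -3.19, -1.99, 0], [0, -3.47, -2.38, 0], [0, -3.71, -2.8, 0], [0, -3.92, -3.23, 0], [0, -4.09, -3.68, 0], [0, -4.22, -4.14, 0], [0, -4.3, -4.61, 0], [0, -4.35, -5.09, 0], [0, -4.35, -5.57, 0], [0, -4.32, -6.05, 0], [0, -4.24, -6.52, 0], [0, -4.12, -6.99, 0], [0, -3.96, -7.44, 0]]
112 -> 212 [[0, 0.2, -0.44, 0], [0, 0.44, -0.85, 0], [0, 0.71, -1.25, 0], [0, 1.01, -1.62, 0], [0, 1.35, -1.96, 0], [0, 1.71, -2.27, 0], [0, 2.1, -2.55, 0], [0, 2.52, -2.8, 0], [0, 2.95, -3.0, 0], [0, 3.4, -3.17, 0], [0, 3.86, -3.3, 0], [0, 4.33, -3.39, 0], [0, 4.81, -3.43, 0], [0, 5.29, -3.44, 0], [0, 5.77, -3.4, 0], [0, 6.24, -3.32, 0], [0, 6.71, -3.2, 0], [0, 7.16, -3.04, 0], [0, 7.6, -2.84, 0], [0, 8.01, -2.6, 0]]
```

View pics/c21.png

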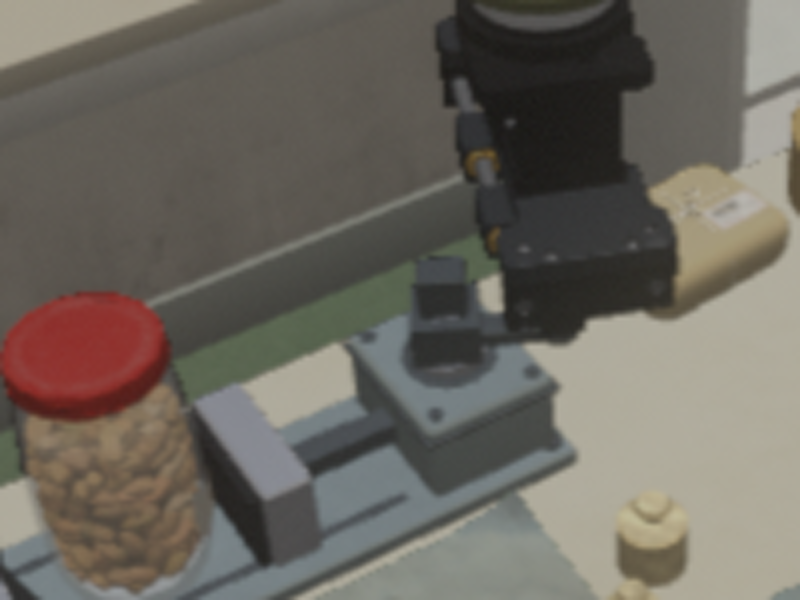

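>>> drive_tool --pt "0 -0.46 -0.12 0" --pt "0 -0.92 -0.28 0" --pt "0 -1.35 -0.48 0" --pt "0 -1.77 -0.72 0" --pt "0 -2.17 -0.99 0" --pt "0 -2.54 -1.29 0" --pt "0 -2.88 -1.63 0" --pt "0 -3.19 -1.99 0" --pt "0 -3.47 -2.38 0" --pt "0 -3.71 -2.8 0" --pt "0 -3.92 -3.23 0" --pt "0 -4.09 -3.68 0" --pt "0 -4.22 -4.14 0" --pt "0 -4.3 -4.61 0" --pt "0 -4.35 -5.09 0" --pt "0 -4.35 -5.57 0" --pt "0 -4.32 -6.05 0" --pt "0 -4.24 -6.52 0" --pt "0 -4.12 -6.99 0" --pt "0 -3.96 -7.44 0"

```text
time: 24.37
ee_pos: [0.5382, 0.0225, 0.0758]
eef_rot: [-0.582, -0.399, 0.584, -0.4]
ft_force: [-8.8, -6.2, 10.7]
width: 0.0194
```

```bash
python3 - <<'E'
from h import *
from bench import r
s=st(r);print(s['ee_pos'],R.from_quat(s['eef_rot']).as_matrix()[:,0])
E
```

```text
t 24.3667 rad mm 54.94 phi cw 112.0 Ftan 10.53 Frad 2.19 Fz 10.75 z 0.0758 w 0.0194 yaw -21.13
[0.53820855 0.02254976 0.07581084] [-0.00180611 -0.0033102  -0.99999289]
```

>>> drive_tool --pt "0 0.2 -0.44 0" --pt "0 0.44 -0.85 0" --pt "0 0.71 -1.25 0" --pt "0 1.01 -1.62 0" --pt "0 1.35 -1.96 0" --pt "0 1.71 -2.27 0" --pt "0 2.1 -2.55 0" --pt "0 2.52 -2.8 0" --pt "0 2.95 -3.0 0" --pt "0 3.4 -3.17 0"

```text
time: 25.2
ee_pos: [0.5803, 0.042, 0.0753]
eef_rot: [-0.581, -0.401, 0.584, -0.4]
ft_force: [-10.8, -0.2, 9.6]
width: 0.019
```

```bash
python3 - <<'E'
from h import *
from bench import r
s=st(r);print(s['ee_pos'],R.from_quat(s['eef_rot']).as_matrix()[:,0])
a=r.camera('scene')[:,:,::-1];cv2.imwrite('pics/c22.png',cv2.resize(a[110:260,80:280],None,fx=4,fy=4,interpolation=cv2.INTER_CUBIC))
a=r.camera('wrist')[:,:,::-1];cv2.imwrite('pics/w15.png',a)
st(r)
E
```

```text
t 25.2 rad mm 56.86 phi cw 161.0 Ftan 10.78 Frad -0.52 Fz 9.55 z 0.0753 w 0.019 yaw -21.02
[0.58027939 0.04202757 0.07526756] [-4.05400669e-03 -9.92185544e-04 -9.99991290e-01]
t 25.3 rad mm 56.86 phi cw 161.8 Ftan 6.93 Frad -1.18 Fz 8.05 z 0.0754 w 0.0193 yaw -21.04
```

View pics/c22.png

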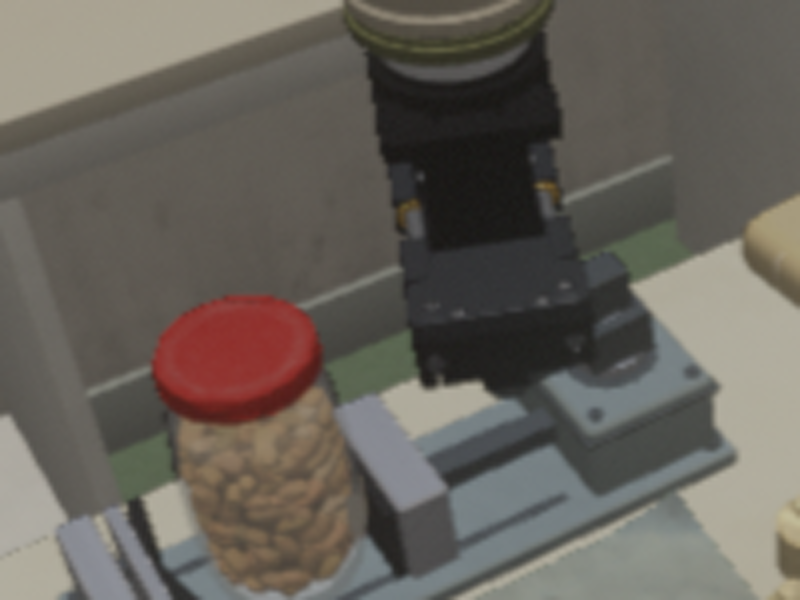

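View pics/w15.png

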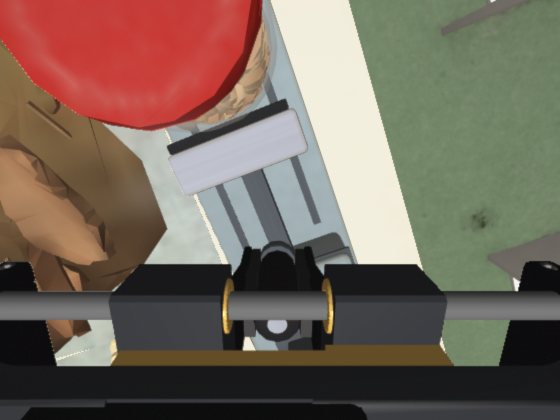

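```bash
python3 -c "
import gen
gen.rows(162,[5]*20);gen.rows(262,[5]*10)"
```

```text
162 -> 262 [[0, 0.46, -0.13, 0], [0, 0.93, -0.22, 0], [0, 1.41, -0.26, 0], [0, 1.89, -0.27, 0], [0, 2.37, -0.23, 0], [0, 2.84, -0.15, 0], [0, 3.31, -0.03, 0], [0, 3.76, 0.13, 0], [0, 4.2, 0.33, 0], [0, 4.61, 0.57, 0], [0, 5.01, 0.84, 0], [0, 5.38, 1.14, 0], [0, 5.72, 1.48, 0], [0, 6.03, 1.84, 0], [0, 6.31, 2.24, 0], [0, 6.56, 2.65, 0], [0, 6.76, 3.08, 0], [0, 6.93, 3.53, 0], [0, 7.06, 3.99, 0], [0, 7.15, 4.47, 0]]
262 -> 312 [[0, 0.05, 0.48, 0], [0, 0.05, 0.96, 0], [0, 0.01, 1.44, 0], [0, -0.07, 1.91, 0], [0, -0.19, 2.37, 0], [0, -0.35, 2.83, 0], [0, -0.55, 3.26, 0], [0, -0.78, 3.68, 0], [0, -1.05, 4.08, 0], [0, -1.36, 4.45, 0]]
```

>>> drive_tool --pt "-0.1 0.46 -0.13 0" --pt "-0.2 0.93 -0.22 0" --pt "-0.3 1.41 -0.26 0" --pt "-0.3 1.89 -0.27 0" --pt "-0.3 2.37 -0.23 0" --pt "-0.3 2.84 -0.15 0" --pt "-0.3 3.31 -0.03 0" --pt "-0.3 3.76 0.13 0" --pt "-0.3 4.2 0.33 0" --pt "-0.3 4.61 0.57 0"

```text
time: 26.13
ee_pos: [0.6204, 0.024, 0.0763]
eef_rot: [-0.582, -0.404, 0.583, -0.399]
ft_force: [-4.7, 10.3, -8.5]
width: 0.0195
```

```bash
python3 - <<'E'
from h import *
from bench import r
s=st(r);print(s['ee_pos'],R.from_quat(s['eef_rot']).as_matrix()[:,0])
import gen
gen.rows(212,[5]*20)
E
```

```text
t 26.1333 rad mm 57.13 phi cw 206.4 Ftan 10.77 Frad 3.53 Fz -8.51 z 0.0763 w 0.0195 yaw -20.86
[0.620431   0.02399925 0.07629491] [-0.00560316  0.00450733 -0.99997414]
212 -> 312 [[0, 0.4, 0.27, 0], [0, 0.77, 0.58, 0], [0, 1.11, 0.91, 0], [0, 1.42, 1.28, 0], [0, 1.7, 1.67, 0], [0, 1.94, 2.08, 0], [0, 2.15, 2.52, 0], [0, 2.32, 2.96, 0], [0, 2.44, 3.43, 0], [0, 2.53, 3.9, 0], [0, 2.58, 4.38, 0], [0, 2.58, 4.86, 0], [0, 2.54, 5.33, 0], [0, 2.47, 5.81, 0], [0, 2.35, 6.27, 0], [0, 2.18, 6.72, 0], [0, 1.99, 7.16, 0], [0, 1.75, 7.58, 0], [0, 1.48, 7.97, 0], [0, 1.17, 8.34, 0]]
```

>>> drive_tool --pt "0.15 0.4 0.27 0" --pt "0.25 0.77 0.58 0" --pt "0.25 1.11 0.91 0" --pt "0.25 1.42 1.28 0" --pt "0.25 1.7 1.67 0" --pt "0.25 1.94 2.08 0" --pt "0.25 2.15 2.52 0" --pt "0.25 2.32 2.96 0"

```text
time: 26.8
ee_pos: [0.635, -0.0112, 0.0764]
eef_rot: [0.584, 0.402, -0.58, 0.4]
ft_force: [3.1, 11.4, -0.6]
width: 0.0188
```

```bash
python3 - <<'E'
from h import *
from bench import r
s=st(r)
a=r.camera('scene')[:,:,::-1];cv2.imwrite('pics/c23.png',cv2.resize(a[110:260,80:280],None,fx=4,fy=4,interpolation=cv2.INTER_CUBIC))
import gen
gen.rows(252,[5]*12)
E
```

```text
t 26.8 rad mm 56.64 phi cw 245.5 Ftan 11.15 Frad 3.85 Fz -0.64 z 0.0764 w 0.0188 yaw -20.85
252 -> 312 [[0, 0.13, 0.46, 0], [0, 0.22, 0.93, 0], [0, 0.26, 1.41, 0], [0, 0.27, 1.89, 0], [0, 0.23, 2.37, 0], [0, 0.15, 2.84, 0], [0, 0.03, 3.31, 0], [0, -0.13, 3.76, 0], [0, -0.33, 4.2, 0], [0, -0.57, 4.61, 0], [0, -0.84, 5.01, 0], [0, -1.14, 5.38, 0]]
```

View pics/c23.png

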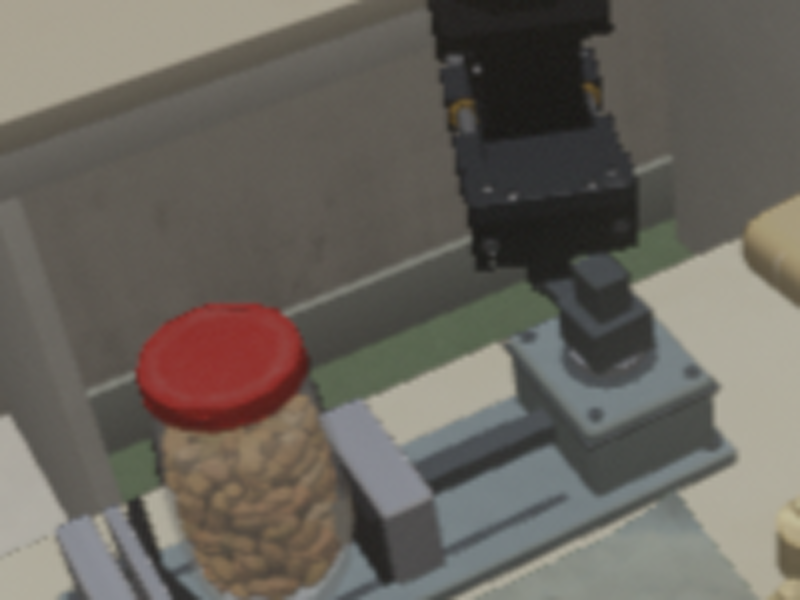

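>>> drive_tool --pt "0 0.13 0.46 0" --pt "0 0.22 0.93 0" --pt "0 0.26 1.41 0" --pt "0 0.27 1.89 0" --pt "0 0.23 2.37 0" --pt "0 0.15 2.84 0"

```text
time: 27.35
ee_pos: [0.6281, -0.0399, 0.0771]
eef_rot: [0.585, 0.401, -0.58, 0.401]
ft_force: [9.9, 7.3, -2.5]
width: 0.0192
```

```bash
python3 - <<'E'
from h import *
from bench import r
s=st(r)
import gen
gen.rows(282,[5]*6)
gen.rows(312,[5]*6)
gen.rows(342,[5]*6)
gen.rows(12,[5]*6)
E
```

```text
t 27.35 rad mm 55.58 phi cw 276.0 Ftan 11.0 Frad 5.52 Fz -2.52 z 0.0771 w 0.0192 yaw -20.92
282 -> 312 [[0, -0.12, 0.46, 0], [0, -0.28, 0.92, 0], [0, -0.48, 1.35, 0], [0, -0.72, 1.77, 0], [0, -0.99, 2.17, 0], [0, -1.29, 2.54, 0]]
312 -> 342 [[0, -0.34, 0.34, 0], [0, -0.7, 0.65, 0], [0, -1.09, 0.93, 0], [0, -1.51, 1.18, 0], [0, -1.94, 1.38, 0], [0, -2.39, 1.55, 0]]
342 -> 372 [[0, -0.46, 0.13, 0], [0, -0.93, 0.22, 0], [0, -1.41, 0.26, 0], [0, -1.89, 0.27, 0], [0, -2.37, 0.23, 0], [0, -2.84, 0.15, 0]]
12 -> 42 [[0, -0.46, -0.12, 0], [0, -0.92, -0.28, 0], [0, -1.35, -0.48, 0], [0, -1.77, -0.72, 0], [0, -2.17, -0.99, 0], [0, -2.54, -1.29, 0]]
```

>>> drive_tool --pt "0.1 -0.12 0.46 0" --pt "0.1 -0.28 0.92 0" --pt "0.1 -0.48 1.35 0" --pt "0.1 -0.72 1.77 0" --pt "0.1 -0.99 2.17 0" --pt "0.1 -1.29 2.54 0"

```text
time: 27.85
ee_pos: [0.608, -0.0606, 0.0771]
eef_rot: [0.586, 0.399, -0.58, 0.402]
ft_force: [11.7, 2.9, 3.5]
width: 0.0193
```

```bash
python3 - <<'E'
from h import *
from bench import r
s=st(r)
a=r.camera('scene')[:,:,::-1];cv2.imwrite('pics/c24.png',cv2.resize(a[110:260,80:280],None,fx=4,fy=4,interpolation=cv2.INTER_CUBIC))
a=r.camera('top')[:,:,::-1];cv2.imwrite('pics/c25.png',cv2.resize(a[130:240,110:310],None,fx=4,fy=4,interpolation=cv2.INTER_CUBIC))
E
```

```text
t 27.85 rad mm 54.48 phi cw 306.3 Ftan 11.37 Frad 3.9 Fz 3.46 z 0.0771 w 0.0193 yaw -21.0
```

View pics/c24.png

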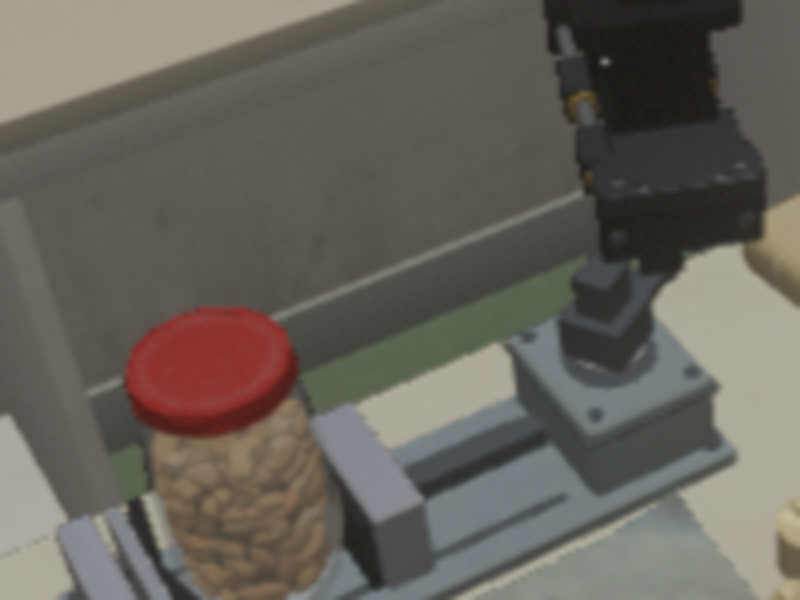

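View pics/c25.png

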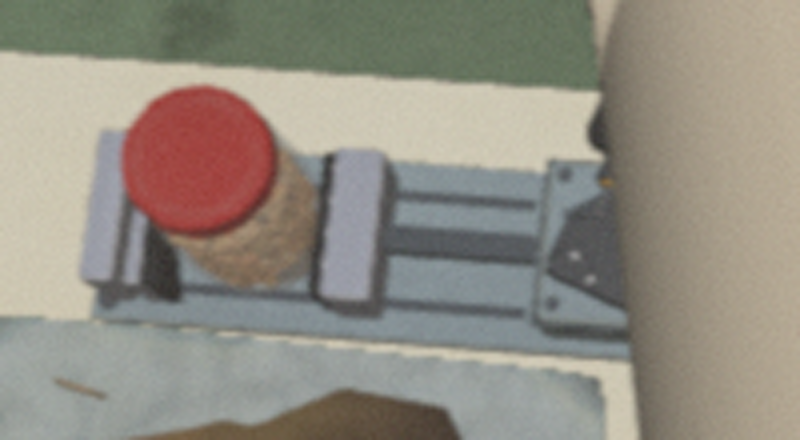

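>>> drive_tool --pt "0 -0.34 0.34 0" --pt "0 -0.7 0.65 0" --pt "0 -1.09 0.93 0" --pt "0 -1.51 1.18 0" --pt "0 -1.94 1.38 0" --pt "0 -2.39 1.55 0"

```text
time: 28.45
ee_pos: [0.5803, -0.0681, 0.0772]
eef_rot: [0.586, 0.398, -0.58, 0.402]
ft_force: [12.2, -0.8, 4.0]
width: 0.0194
```

```bash
python3 - <<'E'
from h import *
from bench import r
s=st(r)
import gen
gen.rows(342,[4]*6)
gen.rows(6,[4]*6)
gen.rows(30,[3]*6)
E
```

```text
t 28.45 rad mm 53.38 phi cw 337.2 Ftan 12.19 Frad 1.26 Fz 4.03 z 0.0772 w 0.0194 yaw -21.07
342 -> 366 [[0, -0.37, 0.11, 0], [0, -0.74, 0.19, 0], [0, -1.12, 0.24, 0], [0, -1.51, 0.27, 0], [0, -1.89, 0.27, 0], [0, -2.27, 0.24, 0]]
6 -> 30 [[0, -0.38, -0.05, 0], [0, -0.76, -0.13, 0], [0, -1.12, -0.24, 0], [0, -1.49, -0.37, 0], [0, -1.84, -0.53, 0], [0, -2.18, -0.71, 0]]
30 -> 48 [[0, -0.25, -0.15, 0], [0, -0.48, -0.31, 0], [0, -0.71, -0.49, 0], [0, -0.93, -0.68, 0], [0, -1.14, -0.87, 0], [0, -1.34, -1.08, 0]]
```

>>> drive_tool --pt "0 -0.37 0.11 0" --pt "0 -0.74 0.19 0" --pt "0 -1.12 0.24 0" --pt "0 -1.51 0.27 0" --pt "0 -1.89 0.27 0" --pt "0 -2.27 0.24 0"

```text
time: 28.95
ee_pos: [0.5581, -0.0635, 0.0772]
eef_rot: [0.586, 0.398, -0.581, 0.402]
ft_force: [9.9, -4.2, 4.0]
width: 0.0194
```

```bash
python3 - <<'E'
from h import *
from bench import r
s=st(r)
a=r.camera('top')[:,:,::-1];cv2.imwrite('pics/c26.png',cv2.resize(a[130:240,110:310],None,fx=4,fy=4,interpolation=cv2.INTER_CUBIC))
st(r)
E
```

```text
t 28.95 rad mm 52.82 phi cw 1.9 Ftan 10.75 Frad 0.05 Fz 3.97 z 0.0772 w 0.0194 yaw -21.13
t 29.0 rad mm 52.83 phi cw 2.7 Ftan 9.21 Frad 0.7 Fz 7.27 z 0.0771 w 0.0193 yaw -21.11
```

View pics/c26.png

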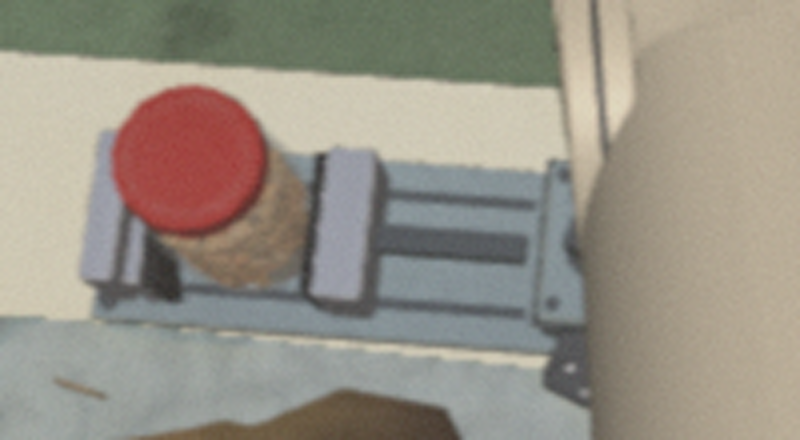

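Moving freely still; continue at 4° rows.

>>> drive_tool --pt "0 -0.38 -0.05 0" --pt "0 -0.76 -0.13 0" --pt "0 -1.12 -0.24 0" --pt "0 -1.49 -0.37 0"

```text
time: 29.33
ee_pos: [0.5452, -0.0556, 0.0771]
eef_rot: [0.585, 0.397, -0.581, 0.402]
ft_force: [9.2, -6.4, 5.7]
width: 0.0189
```

```bash
python3 - <<'E'
from h import *
from bench import r
s=st(r)
import gen
gen.rows(22,[4]*4)
gen.rows(38,[4]*4)
E
```

```text
t 29.3333 rad mm 52.64 phi cw 18.4 Ftan 11.19 Frad -0.85 Fz 5.69 z 0.0771 w 0.0189 yaw -21.17
22 -> 38 [[0, -0.35, -0.16, 0], [0, -0.69, -0.34, 0], [0, -1.02, -0.54, 0], [0, -1.33, -0.77, 0]]
38 -> 54 [[0, -0.29, -0.25, 0], [0, -0.57, -0.51, 0], [0, -0.83, -0.8, 0], [0, -1.06, -1.1, 0]]
```

>>> drive_tool --pt "0 -0.35 -0.16 0" --pt "0 -0.69 -0.34 0" --pt "0 -1.02 -0.54 0" --pt "0 -1.33 -0.77 0"

```text
time: 29.67
ee_pos: [0.5349, -0.0443, 0.0769]
eef_rot: [0.585, 0.397, -0.582, 0.402]
ft_force: [4.4, -10.1, 7.3]
width: 0.019
```

```bash
python3 - <<'E'
from h import *
from bench import r
s=st(r)
a=r.camera('top')[:,:,::-1];cv2.imwrite('pics/c27.png',cv2.resize(a[130:240,110:310],None,fx=4,fy=4,interpolation=cv2.INTER_CUBIC))
E
```

```text
t 29.6667 rad mm 52.64 phi cw 35.1 Ftan 10.82 Frad 1.96 Fz 7.3 z 0.0769 w 0.019 yaw -21.21
```

View pics/c27.png

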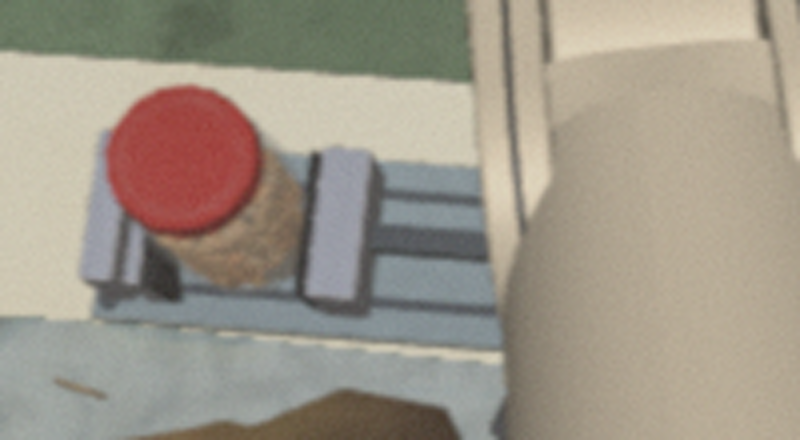

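>>> drive_tool --pt "-0.1 -0.29 -0.25 0" --pt "-0.1 -0.57 -0.51 0" --pt "-0.1 -0.83 -0.8 0" --pt "-0.1 -1.06 -1.1 0"

```text
time: 30.05
ee_pos: [0.528, -0.0303, 0.077]
eef_rot: [0.584, 0.398, -0.583, 0.401]
ft_force: [4.2, -10.0, 3.1]
width: 0.0191
```

```bash
python3 - <<'E'
from h import *
from bench import r
s=st(r)
import gen
gen.rows(54,[4]*4)
gen.rows(70,[4]*4)
gen.rows(86,[4]*4)
E
```

```text
t 30.05 rad mm 52.85 phi cw 52.1 Ftan 10.75 Frad -1.07 Fz 3.1 z 0.077 w 0.0191 yaw -21.2
54 -> 70 [[0, -0.21, -0.32, 0], [0, -0.41, -0.65, 0], [0, -0.57, -1.0, 0], [0, -0.72, -1.35, 0]]
70 -> 86 [[0, -0.12, -0.37, 0], [0, -0.21, -0.74, 0], [0, -0.28, -1.12, 0], [0, -0.32, -1.5, 0]]
86 -> 102 [[0, -0.01, -0.38, 0], [0, 0.0, -0.77, 0], [0, 0.04, -1.15, 0], [0, 0.11, -1.53, 0]]
```

>>> drive_tool --pt "0 -0.21 -0.32 0" --pt "0 -0.41 -0.65 0" --pt "0 -0.57 -1.0 0" --pt "0 -0.72 -1.35 0"

```text
time: 30.38
ee_pos: [0.5253, -0.016, 0.0767]
eef_rot: [-0.583, -0.397, 0.584, -0.401]
ft_force: [-1.0, -13.3, 5.3]
width: 0.0192
```

```bash
python3 - <<'E'
from h import *
from bench import r
s=st(r)
a=r.camera('top')[:,:,::-1];cv2.imwrite('pics/c28.png',cv2.resize(a[130:240,110:310],None,fx=4,fy=4,interpolation=cv2.INTER_CUBIC))
E
```

```text
t 30.3833 rad mm 53.25 phi cw 67.9 Ftan 13.29 Frad 1.25 Fz 5.28 z 0.0767 w 0.0192 yaw -21.24
```

View pics/c28.png

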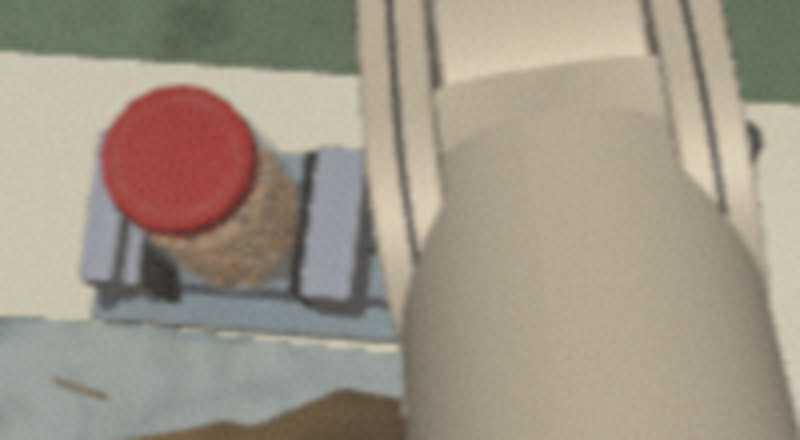

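>>> drive_tool --pt "0 -0.06 -0.18 0" --pt "0 -0.12 -0.37 0"

```text
time: 30.6
ee_pos: [0.5252, -0.0125, 0.0766]
eef_rot: [-0.583, -0.397, 0.584, -0.401]
ft_force: [-2.1, -13.5, 6.2]
width: 0.0194
```

```bash
python3 - <<'E'
from h import *
from bench import r
s=st(r)
E
```

```text
t 30.6 rad mm 53.38 phi cw 71.7 Ftan 13.55 Frad 1.49 Fz 6.21 z 0.0766 w 0.0194 yaw -21.25
```

>>> drive_tool --pt "0 -0.05 -0.18 0" --pt "0 -0.09 -0.37 0" --pt "0 -0.09 -0.37 0"

```text
time: 30.85
ee_pos: [0.5254, -0.0084, 0.0766]
eef_rot: [-0.583, -0.398, 0.584, -0.401]
ft_force: [-1.3, -12.7, 6.9]
width: 0.0194
```

```bash
python3 - <<'E'
from h import *
from bench import r
s=st(r)
E
```

```text
t 30.85 rad mm 53.51 phi cw 76.1 Ftan 12.8 Frad -0.23 Fz 6.88 z 0.0766 w 0.0194 yaw -21.23
```

>>> drive_tool --pt "-0.1 -0.02 -0.19 0" --pt "-0.1 -0.04 -0.38 0"

```text
time: 31.02
ee_pos: [0.5257, -0.0056, 0.0768]
eef_rot: [-0.582, -0.398, 0.585, -0.401]
ft_force: [-2.5, -15.4, 2.6]
width: 0.0193
```

```bash
python3 - <<'E'
from h import *
from bench import r
s=st(r)
E
```

```text
t 31.0167 rad mm 53.57 phi cw 79.1 Ftan 15.62 Frad -0.24 Fz 2.57 z 0.0768 w 0.0193 yaw -21.28
```

>>> drive_tool --pt "0 0 -0.2 0" --pt "0 0 -0.4 0"

```text
time: 31.18
ee_pos: [0.5264, -0.0018, 0.0767]
eef_rot: [-0.582, -0.398, 0.585, -0.4]
ft_force: [-7.2, -14.3, 5.9]
width: 0.0195
```

```bash
python3 - <<'E'
from h import *
from bench import r
s=st(r)
E
```

```text
t 31.1833 rad mm 53.65 phi cw 83.2 Ftan 15.64 Frad 3.53 Fz 5.87 z 0.0767 w 0.0195 yaw -21.27
```

>>> drive_tool --pt "0 0.02 -0.2 0" --pt "0 0.04 -0.4 0"

```text
time: 31.35
ee_pos: [0.5274, 0.002, 0.0765]
eef_rot: [-0.581, -0.398, 0.586, -0.4]
ft_force: [-11.1, -13.5, 8.8]
width: 0.0193
```

```bash
python3 - <<'E'
from h import *
from bench import r
s=st(r)
E
```

```text
t 31.35 rad mm 53.79 phi cw 87.4 Ftan 16.29 Frad 6.3 Fz 8.77 z 0.0765 w 0.0193 yaw -21.26
```

>>> drive_tool --pt "-0.1 0 -0.2 0" --pt "-0.1 0 -0.38 0"

```text
time: 31.52
ee_pos: [0.5284, 0.0051, 0.0768]
eef_rot: [-0.581, -0.398, 0.586, -0.4]
ft_force: [-7.8, -15.8, 2.0]
width: 0.0196
```

```bash
python3 - <<'E'
from h import *
from bench import r
s=st(r)
a=r.camera('wrist')[:,:,::-1];cv2.imwrite('pics/w16.png',a)
s=st(r)
E
```

```text
t 31.5167 rad mm 53.95 phi cw 90.8 Ftan 17.55 Frad 1.39 Fz 2.03 z 0.0768 w 0.0196 yaw -21.27
t 31.5667 rad mm 54.01 phi cw 91.3 Ftan 16.51 Frad 1.32 Fz 0.02 z 0.0768 w 0.019 yaw -21.25
```

View pics/w16.png

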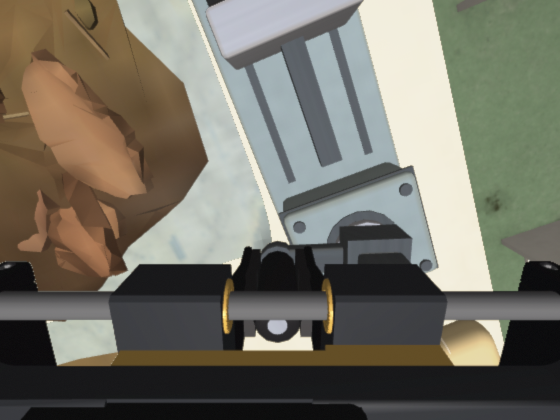

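>>> drive_tool --pt "0 0 0 0" --pt "0 0 0 0" --pt "0 0 0 0" --pt "0 0 0 0" --pt "0 0 0 0" --pt "0 0 0 0" --grip 110

```text
time: 32.07
ee_pos: [0.5304, 0.0106, 0.078]
eef_rot: [0.583, 0.4, -0.583, 0.4]
ft_force: [0.9, -0.2, -0.2]
width: 0.0472
```

```bash
python3 - <<'E'
from h import *
from bench import r
s=st(r);print(s['ft_force'])
a=r.camera('scene')[:,:,::-1];cv2.imwrite('pics/c29.png',cv2.resize(a[110:260,80:280],None,fx=4,fy=4,interpolation=cv2.INTER_CUBIC))
a=r.camera('wrist')[:,:,::-1];cv2.imwrite('pics/w17.png',a)
E
```

```text
t 32.0667 rad mm 54.43 phi cw 97.0 Ftan -0.25 Frad -0.88 Fz -0.17 z 0.078 w 0.0472 yaw -21.02
[ 0.89348619 -0.18453137 -0.17268592]
```

View pics/c29.png

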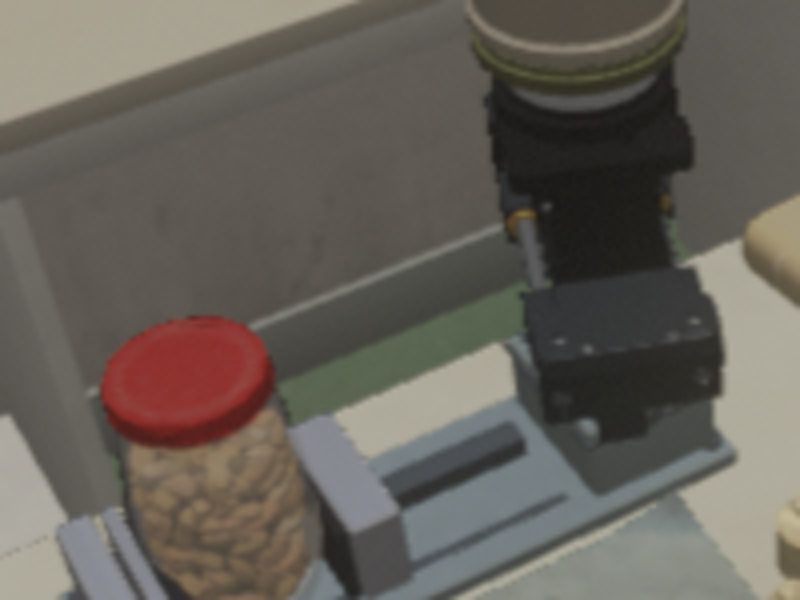

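View pics/w17.png

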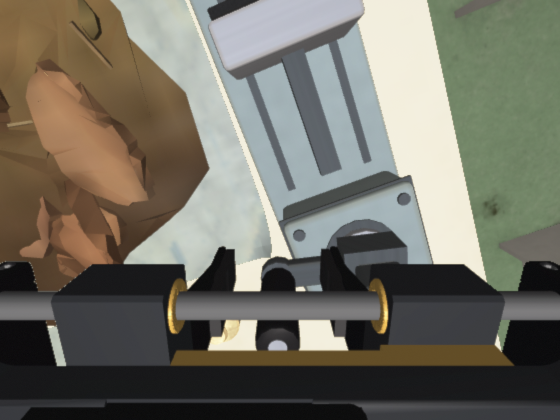

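>>> drive_tool --pt "-0.5 -0.2 0 0" --pt "-2 -0.2 0 0" --pt "-4 -0.2 0 0" --pt "-6 -0.2 0 0" --pt "-8 -0.2 0 0" --pt "-9 -0.2 3 0" --pt "-9 -0.2 6 0" --pt "-9 -0.2 9 0" --pt "-9 -0.2 9 0" --pt "-9 -0.2 9 0" --pt "-9 -0.2 9 0"

```text
time: 33.08
ee_pos: [0.4962, -0.0723, 0.1682]
eef_rot: [0.583, 0.4, -0.583, 0.4]
ft_force: [-0.4, -0.3, -0.9]
width: 0.0498
```

```bash
python3 - <<'E'
from h import *
from bench import r
s=st(r);print(s['ft_force'])
a=r.camera('scene')[:,:,::-1];cv2.imwrite('pics/scene3.png',a);cv2.imwrite('pics/c30.png',cv2.resize(a[110:260,80:280],None,fx=4,fy=4,interpolation=cv2.INTER_CUBIC))
w=r.calibration('wrist');np.save('w18.npy',np.r_[w['xyz'],w['orientation']])
a=r.camera('wrist')[:,:,::-1];cv2.imwrite('pics/w18.png',a)
E
```

```text
t 33.0833 rad mm 100.42 phi cw 34.2 Ftan 0.03 Frad 0.48 Fz -0.91 z 0.1682 w 0.0498 yaw -21.03
[-0.37172959 -0.30094919 -0.9075226 ]
```

View pics/c30.png

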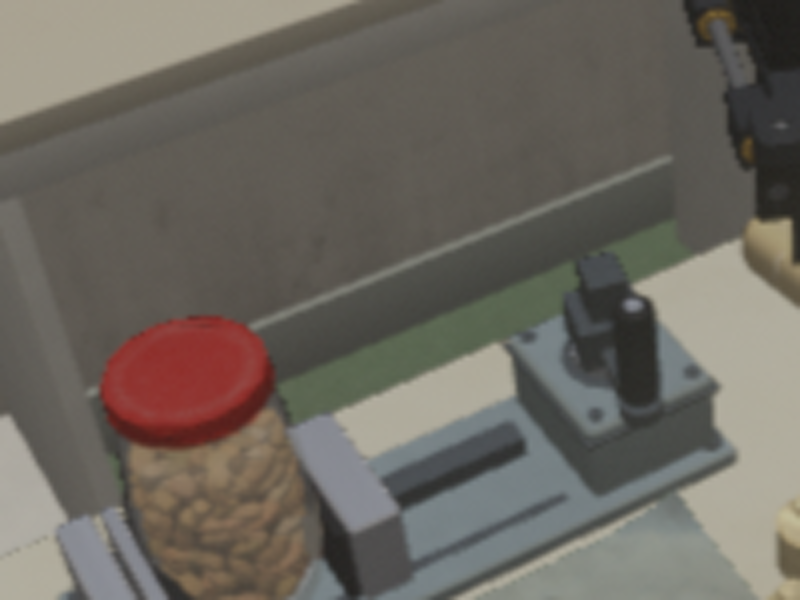

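View pics/w18.png

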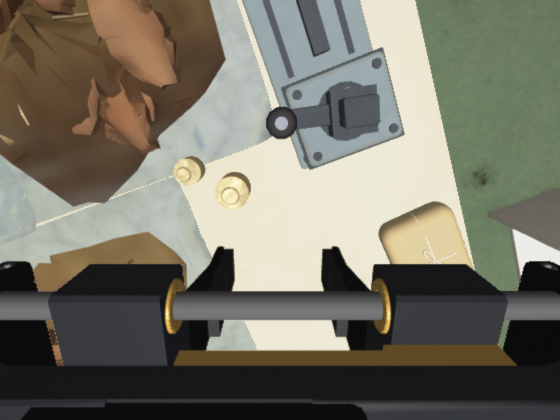

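```bash
python3 - <<'E'
from h import *
from bench import r
a=cv2.imread('pics/w18.png');cv2.imwrite('pics/c31.png',cv2.resize(a[60:160,255:395],None,fx=5.5,fy=5.5,interpolation=cv2.INTER_CUBIC))
a=cv2.imread('pics/scene3.png');cv2.imwrite('pics/c32.png',cv2.resize(a[165:225,215:260],None,fx=10,fy=10,interpolation=cv2.INTER_CUBIC))
print(r.read_state()['joint_positions'])
E
```

```text
[ 0.65246174  0.14370971 -0.64329114  1.81571416  0.09145377  1.21168018
 -0.38355396]
```

View pics/c31.png

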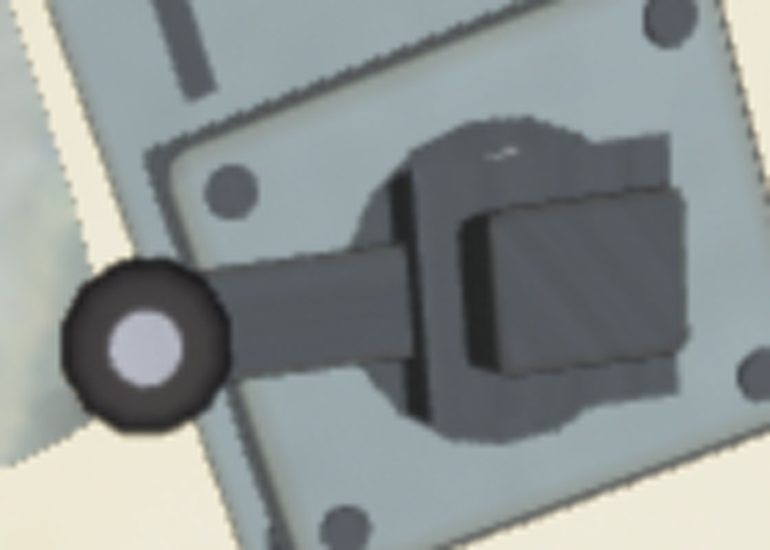

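View pics/c32.png

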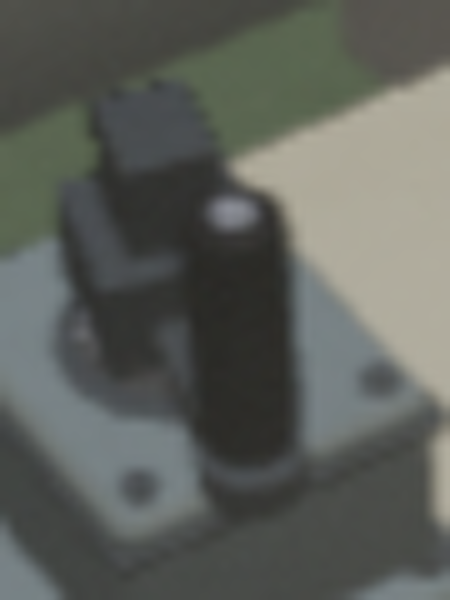

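```bash
python3 - <<'E'
from h import *
from bench import r
w=np.load('w18.npy');c=dict(r.calibration('wrist'));c['xyz']=w[:3];c['orientation']=w[3:]
S=r.calibration('scene')
o,d=ray(c,255+146/5.5,60+347/5.5);print('cam',o,'ray tilt',d/-d[2])
kt=onz(c,255+146/5.5,60+347/5.5,.138);print('ktop wrist',kt,'scene',onz(S,238.2,186.2,.138))
# arm root / block
b=onz(c,255+592/5.5,60+282/5.5,.116);h1=onz(c,255+500/5.5,60+0,.092)
print('block top',b)
for z in (.138,.082): print('vertical pred scene',proj(S,[kt[0],kt[1],z]), 'wrist',proj(c,[kt[0],kt[1],z]))
dd=kt-b;print('arm ang',np.degrees(np.arctan2(dd[1],dd[0])),np.linalg.norm(dd[:2]))
E
```

```text
cam [0.52433262 0.00390549 0.33937957] ray tilt [ 0.00270668 -0.0282737  -1.        ]
ktop wrist [ 0.52487769 -0.00178826  0.138     ] scene [ 5.25170088e-01 -1.88818488e-04  1.38000000e-01]
block top [ 0.57874777 -0.01481193  0.116     ]
vertical pred scene [239.05093146 185.95350144] wrist [281.54545455 123.09090909]
vertical pred scene [240.81639519 208.54237804] wrist [280.6493467  121.20593377]
arm ang 166.40890827222947 0.0554220239631205
```

```bash
python3 - <<'E'
from h import *
from bench import r
w=np.load('w18.npy');c=dict(r.calibration('wrist'));c['xyz']=w[:3];c['orientation']=w[3:]
S=r.calibration('scene')
f=lambda p,z:onz(c,255+p[0]/5.5,60+p[1]/5.5,z)
H=[f(p,.092) for p in [(412,165),(670,135),(680,392),(430,420)]];print('hub top',np.mean(H,0),[np.linalg.norm(H[i]-H[i-1]).round(4) for i in range(4)])
B=[f(p,.116) for p in [(490,213),(683,190),(688,350),(503,373)]];print('blk top',np.mean(B,0),[np.linalg.norm(B[i]-B[i-1]).round(4) for i in range(4)])
# scene block top corners in c32
g=lambda p,z:onz(S,215+p[0]/10,165+p[1]/10,z)
B=[g(p,.116) for p in [(97,97),(190,83),(215,158),(112,170)]];print('scene blk',np.mean(B,0))
print('pred hub underside corners scene')
a=np.radians(166.4)
for z in (.068,.092):
  for sx,sy in [(1,1),(1,-1),(-1,1),(-1,-1)]:
    x,y=.017*sx,.017*sy
    p=[.5787+x*np.cos(a)-y*np.sin(a),-.0148+x*np.sin(a)+y*np.cos(a),z];print(z,((proj(S,p)-[215,165])*10).round(0))
E
```

```text
hub top [ 0.57904302 -0.01451145  0.092     ] [np.float64(0.0334), np.float64(0.0343), np.float64(0.0334), np.float64(0.0346)]
blk top [ 0.57860144 -0.01482525  0.116     ] [np.float64(0.019), np.float64(0.0233), np.float64(0.0188), np.float64(0.0229)]
scene blk [ 0.57706637 -0.01236018  0.116     ]
pred hub underside corners scene
0.068 [286. 338.]
0.068 [118. 381.]
0.068 [234. 230.]
0.068 [ 70. 271.]
0.092 [280. 246.]
0.092 [109. 289.]
0.092 [227. 139.]
0.092 [ 60. 179.]
```

```bash
python3 - <<'E'
from h import *
from bench import r
s=st(r);print(delta(s,[.5787,-.0148,.125]))
E
```

```text
t 33.1833 rad mm 99.88 phi cw 34.5 Ftan 0.52 Frad -0.62 Fz 0.28 z 0.168 w 0.0496 yaw -20.94
(array([ 4.31,  5.66, -8.25]), 0, np.float64(-20.94))
```

>>> drive_tool --pt "0 1.5 -2 0" --pt "0 3 -4 0" --pt "0 4.5 -6 0" --pt "0 5.6 -8.2 0" --pt "0 5.6 -8.2 0" --pt "0 5.6 -8.2 0" --pt "0 5.6 -8.2 0" --pt "1 5.6 -8.2 0" --pt "2.5 5.6 -8.2 0" --pt "4 5.6 -8.2 0" --pt "4 5.6 -8.2 0" --pt "4 5.6 -8.2 0" --grip 255 --force 20

```text
time: 34.18
ee_pos: [0.5768, -0.0172, 0.1272]
eef_rot: [-0.583, -0.4, 0.584, -0.4]
ft_force: [-0.5, -0.4, -0.4]
width: 0.0005
```

```bash
python3 - <<'E'
from h import *
from bench import r
s=st(r);print(s['ee_pos'])
im=r.camera('wrist')[:,:,::-1];cv2.imwrite('pics/w19.png',im)
E
```

```text
t 34.1833 rad mm 2.91 phi cw 14.2 Ftan -0.13 Frad 0.64 Fz -0.36 z 0.1272 w 0.0005 yaw -21.09
[ 0.57682935 -0.01717908  0.1271689 ]
```

View pics/w19.png

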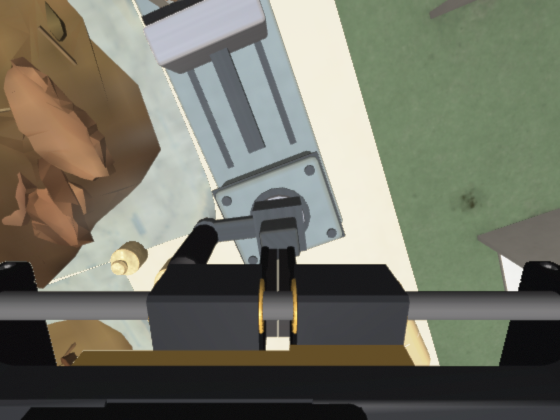

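>>> drive_tool --pt "0.5 0 -0.2 0" --pt "1 0 -0.2 0" --pt "1.3 0 -0.2 0" --pt "1.5 0 -0.2 0" --pt "1.5 0 -0.2 0"

```text
time: 34.65
ee_pos: [0.5782, -0.0147, 0.1123]
eef_rot: [-0.583, -0.4, 0.583, -0.4]
ft_force: [-0.7, -0.0, -0.6]
width: 0.0005
```

>>> drive_tool --pt "0.3 0 0 0" --pt "0.5 0 0 0" --pt "0.5 0 0 0"

```text
time: 34.9
ee_pos: [0.5791, -0.0146, 0.1084]
eef_rot: [0.583, 0.4, -0.582, 0.401]
ft_force: [0.8, 0.6, 3.6]
width: 0.0003
```

```bash
python3 - <<'E'
from h import *
from bench import r
s=st(r);print(s['ee_pos'],s['ft_force'])
E
```

```text
t 34.9 rad mm 0.65 phi cw 230.3 Ftan 0.26 Frad 0.99 Fz 3.65 z 0.1084 w 0.0003 yaw -21.05
[ 0.57911772 -0.01458895  0.10836772] [0.8476043  0.5683708  3.64916172]
```

Contact at about the expected height. Press a little more, then lift away.

>>> drive_tool --pt "0.2 0 0 0" --pt "0.3 0 0 0" --pt "0.3 0 0 0" --pt "0.3 0 0 0"

```text
time: 35.23
ee_pos: [0.5798, -0.0145, 0.108]
eef_rot: [0.584, 0.399, -0.582, 0.401]
ft_force: [-8.7, -1.0, 26.2]
width: 0.0006
```

```bash
python3 - <<'E'
from h import *
from bench import r
s=st(r);print(s['ee_pos'],s['ft_force'])
E
```

```text
t 35.2333 rad mm 1.3 phi cw 237.7 Ftan 0.74 Frad -8.7 Fz 26.19 z 0.108 w 0.0006 yaw -21.05
[ 0.57977677 -0.01454099  0.10803465] [-8.66977526 -1.00385237 26.19344111]
```

>>> drive_tool --pt "-1 0 0 0" --pt "-3 0 0 0" --pt "-6 0 0 0" --pt "-6 0 3 0" --pt "-6 0 6 0" --pt "-6 0 9 0" --pt "-7 0 10 0" --pt "-7 0 10 0" --pt "-7 0 10 0" --pt "-7 0 10 0"

```text
time: 36.07
ee_pos: [0.543, -0.1064, 0.1748]
eef_rot: [0.583, 0.401, -0.582, 0.401]
ft_force: [-0.6, 0.0, 0.1]
width: 0.0005
```

```bash
python3 - <<'E'
from h import *
from bench import r
s=st(r);print(s['ee_pos'],s['ft_force'])
a=r.camera('scene')[:,:,::-1];cv2.imwrite('pics/scene4.png',a);cv2.imwrite('pics/c33.png',cv2.resize(a[110:260,80:280],None,fx=4,fy=4,interpolation=cv2.INTER_CUBIC))
w=r.calibration('wrist');np.save('w20.npy',np.r_[w['xyz'],w['orientation']])
a=r.camera('wrist')[:,:,::-1];cv2.imwrite('pics/w20.png',a)
a=r.camera('top')[:,:,::-1];cv2.imwrite('pics/top4.png',a);cv2.imwrite('pics/c34.png',cv2.resize(a[130:240,110:310],None,fx=4,fy=4,interpolation=cv2.INTER_CUBIC))
E
```

```text
t 36.0667 rad mm 98.28 phi cw 0.4 Ftan -0.56 Frad 0.17 Fz 0.14 z 0.1748 w 0.0005 yaw -20.95
[ 0.5429514  -0.10642204  0.17484925] [-0.58345207  0.04455833  0.1354385 ]
```

View pics/c33.png

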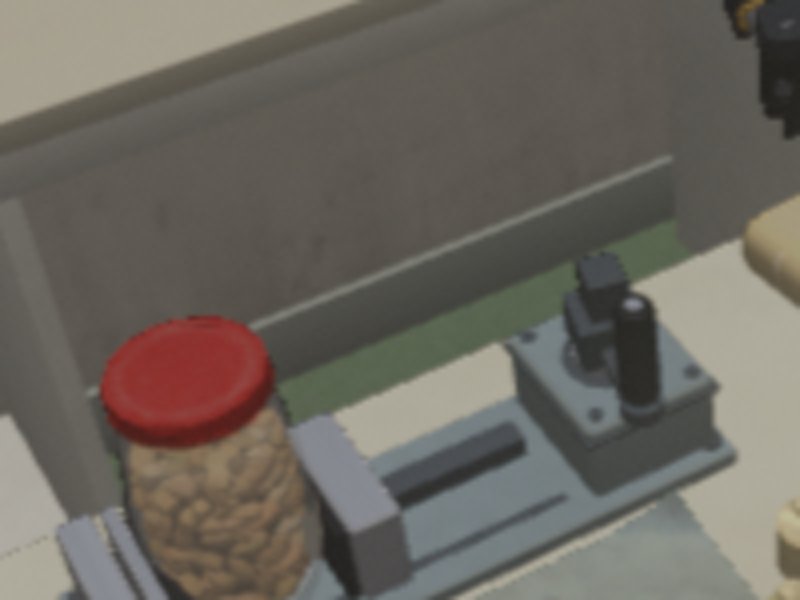

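View pics/w20.png

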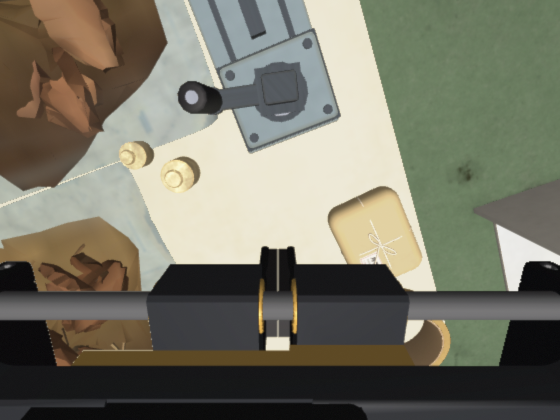

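View pics/c34.png

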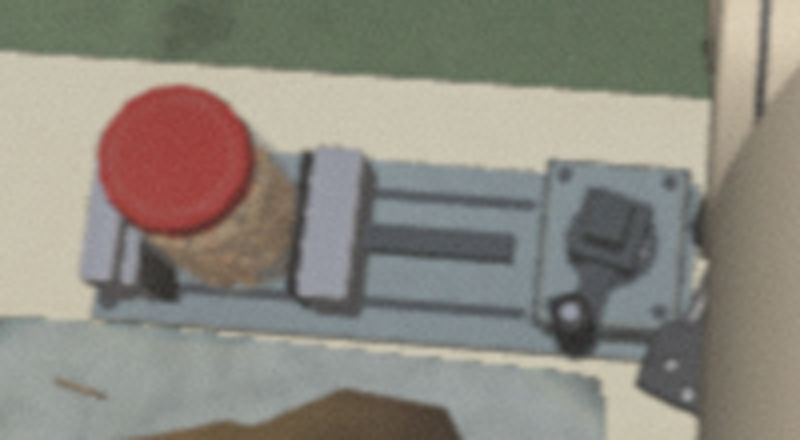

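```bash
python3 - <<'E'
from bench import r
print(r.close_job()); s=r.read_state(); print(s['time'])
E
```

```text
the job is handed in; nothing more can be done
None
the job is handed in; nothing more can be done
```

I seated the crank on the shaft end and wound it clockwise by its handle, about 2¼ turns, until the jar stiffened against the far jaw. I then let go, pressed the hub once to level it, backed the arm clear and handed the job in at about 36 s. The hand-in reported no verdict.

**Last checks**
- **Clamping force:** I estimate 70–80 N. The handle force rose from about 11 N to 17.5 N, and the crank turned about 23° after the stiffening began. The force was inferred from these two, not read directly, and single readings scattered by about ±1 N.
- **Crank:** it sits on the shaft axis within about 1 mm and level within about 0.02 rad in the wrist view. It did not sink under a 26 N press on the hub.
- **Jar, jaw and bystanders:** the jar stands upright between the jaws in the last pictures, and I never touched it or the jaw. The weights and parcel look unmoved. I made no separate measurement of the tape and stamp.
- **Robot:** the tool was clear, with about 0 N on it.

**What went wrong or disagreed**
- **Missed grasp:** the first grasp closed above the hub block. The fingertips were about 28 mm higher than the stated tool geometry, so I regripped about 20 mm lower.
- **Crank tilt:** in the first half turn the crank tilted within its socket play. I released the handle, gripped it lower and finished the winding that way.
- **Overhead camera:** single overhead-camera pixel readings were a few mm off the others, so I relied on the wrist camera.

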